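Unlock the sprung bangle gauge and hold it open at its mark

ROBOT

A 6-joint arm with a two-finger parallel gripper is mounted at the origin on the work surface. World frame = base frame: x ahead of the robot, y to its left, z up, the work surface at z = 0. Lengths are in m, angles in degrees, forces in N, time in s.
With the tool pointing down it reaches from about 0.375 to 0.975 m from the base axis. Payload 3.8 kg.
Tool frame: the origin (TCP) lies at the very end of the fingers, on their centre line; the grasp point (between the pads) lies grip_point_offset behind it (grip_point_offset is the distance from the TCP to the grasp point, in m); z points along the fingers, x is the direction in which the jaws open and shut, and the axes are right-handed (so a half turn about z gives the same grasp; the last joint's range is limited). The gripper opens to 88 mm and grips with 3 to 60 N. Pads are 18 mm wide; open, the fingers measure 123 mm over their backs; the gripper's body (75 mm by 187 mm) begins 45 mm behind the grasp point.
Start: joints at [73.058, 15.12, 91.902, -0, 72.978, -2.114], TCP at [0.173, 0.653, 0.239] pointing down, gripper open.
Joint ranges: [-150.88, 150.88], [-54.13, 125.18], [17.81, 147.31], [-75.09, 255.09], [0, 152.58], [-146.25, 146.25]. Speed limits (degrees/s): [147.25, 147.25, 180, 180, 180, 180].

INTERFACE

Orientations are given as a 3x3 rotation matrix whose columns are the frame's x, y, z axes.
In Python, from plant import read_state, camera, sign_off, regions_of, pinpoint, grip_point_offset gives the robot as it stands.
- The arm moves only by the tool arm_command, never from a script. Its argument "plan" is a list of rows, each an object of numbers: "fingers": the opening, from 0 (shut) to 1 (fully open); "tx", "ty", "tz": the shift along the tool's x, y, z in m; "ax", "ay", "az": the turn, a rotation vector about the tool's x, y, z in rad. In form: [{"fingers": .., "tx": .., "ty": .., "tz": .., "ax": .., "ay": .., "az": ..}, ...]. A call has exactly 5 rows; each row shifts and turns the commanded pose from where the row before left it, along the tool's axes as they then stand; what a row does not reach is not made up. A row lasts 1/10 s, in which the tool goes at most 50 mm and 8.59 degrees, less where a joint would pass 70% of its speed; a pose out of reach is approached as far as the arm can. A call with a gripper value outside its range is refused whole. The fingers move at their own pace and stop on an object; the grip force is fixed at half the most. Time passes only in rows, so rows that do not move let the fingers close, or fill a call up. It gives the time, the measured TCP pose, the force and the opening at its end, in the units of the state.
- read_state(): the state, without advancing time (a new reading comes with each control period).
- camera(name): name is "side" or "top"; returns a dict with "image" (400x640x3 uint8, blue, green, red), "vertical_fov" (degrees; the focal length in pixels is half the picture's height over the tangent of half this angle, whatever the lens; pixels are square), "cx", "cy" (the principal point, pixels), "extrinsics" (4x4, takes a point from camera to world coordinates). Camera axes: x right, y down, z forward; pixel columns grow to the right and rows downward; lengths in m; the calibration is good to about 2 mm. A picture is of the moment at which its call begins. There is no depth.
- sign_off(): hands the job in, once; it reports no verdict.
Trained networks look in a picture, given as the dict that the camera call returned (one of the last four; its "shot" number tells which), for a name from the list of things; names that differ only in an ending like _2 or _b are one class to them, and where a whole thing is asked for, a point or a joint stands for the part that bears it (a point fixed in the world has none). Each returns a list of dicts, best first, with "score" (0 to 1); they miss things now and then, are a little off and sometimes report something else, mostly with a low value. They report only what shows in the picture. A call takes as long as a camera call. They do not tell look-alikes from the thing itself.
- regions_of(query, picture): "mask" (400x640 bool, what is visible of it) and "pixel" ([column, row] in pixels, amid what is visible of it).
- pinpoint(query, picture): "pixel" ([column, row] in pixels: a listed point, or the origin of a listed thing).
The state is a dict: "time_s": time; "joint_positions": joint angles; "dq": joint speeds; "effort": joint torques, N m; "position": TCP position; "orientation": TCP orientation; "ft_force": force on the tool from outside, world axes, zero at the start; "torque": the same for the moment, N m; "width": opening from 0.0 (shut) to 1.0 (fully open).
Only numpy, scipy, OpenCV 4.12 (cv2) and the standard library are available. Lean on these libraries where they do the work, as an engineer would, in place of code of your own. Each camera call takes 0.05 s, during which the arm holds its last target.

TASK

The bangle gauge on the bench is locked: hold the mallet and use its head to drive the gauge's brass-headed lock pin fully down onto its boss (never with bare fingers), then set the mallet down on the bench beside the gauge without dropping it. Then grip the sprung pull rod at the front of the gauge, draw it out until its black pointer is level with the red length marker, and finish while still holding it there against the spring, so that a bangle can be measured on the jaws. Do not shift the red marker or the other things on the bench.

Things in the scene. Friction and masses are not known exactly. Their poses are not given: they have to be found in the camera images.
- gauge: the bangle gauge, fixed to the bench: an aluminium tube 187 mm long and 32 mm thick lying level on a dark steel base plate 190 x 70 x 12 mm, tube axis 50 mm above the bench. Origin on the bench under the tube; its x axis runs along the tube in the direction in which the rod is pulled out, y towards the white scale, z up. The tube ends (mouth) at x = +85 mm; the lock pin is at x = -78 mm; the base plate spans x = -105 to +85 mm. Nothing but the pin stands higher than 80 mm
- pin_top (a point): centre of the top of the lock pin's brass head (20 mm across, 6 mm thick). Starts 93 mm above the bench; driven fully down it is at 81 mm, the head sitting on its grey boss (30 x 30 mm, top 75 mm above the bench)
- lock_pin (a joint): travel of the lock pin, m: 0 = up (rod locked), 0.012 = fully down; the rod comes free from about 0.009. It takes about 4 N to start and 7 N at the bottom, and it stays where it is driven (detent)
- mallet_grip (a point): grip point on the mallet's handle, 42 mm from the head's axis, half-way up the handle; its x axis points along the handle towards the head, z up. Mallet: yellow cylindrical head 36 mm across, 60 mm high, standing on one flat striking face with its axis upright; level wooden handle 16 mm wide and 20 mm high, 147 mm long out of the head, its middle 30 mm above the striking face. 0.2 to 0.32 kg, most of it in the head
- mallet_head (a point): centre of the mallet's head, half-way up (30 mm above the lower striking face)
- neck (a point): middle of the rod's grip neck, 50 mm above the bench, in front of the tube's mouth: a square bar 14 mm wide and high, 43 mm free length along the pull, ended by a blue knob 32 mm across and 10 mm thick (starting 21 mm beyond this point). x axis = pull direction. Moves with the rod
- rod (a joint): how far the rod is pulled out, m: 0 = home, at most 0.08. The spring pulls it back with about 3 N at home, growing by 1.1 N per 10 mm
- pointer (a point): tip of the black pointer on the moving jaw, which stands out of the slot on top of the tube; 70 mm above the bench, moves with the rod
- mark (a point): the red length marker on the white scale beside the slot; x axis = pull direction. The pointer is at the mark when both have the same place along this axis. The marker stands 35 to 65 mm in the pull direction from the pointer's home
- file_stand: bystander, leave alone: white round stand with needle files upright in it, 72 mm across, about 150 mm high; origin at its underside
- jar: bystander, leave alone: small jar with a blue cap, 56 mm across, 75 mm high; origin at its underside
- mandrel: bystander, leave alone: steel ring mandrel, a slim upright cone 160 mm high on a 90 mm foot; origin at its underside
- ring_tray: bystander, leave alone: dark wooden tray 110 x 80 x 18 mm with rings in it; origin at its underside
- weight: bystander, leave alone: small brass knobbed weight, 32 mm across, 46 mm high; origin at its underside
- screwdriver: bystander, leave alone: blue screwdriver, 160 mm, lying flat; origin at its underside at mid-length
- steel_block: bystander, leave alone: steel bench block, 70 x 70 x 20 mm; origin at its underside
Not all that is in view belongs to the job. Of the things like the part that bears mallet_grip, leave any that is turquoise; of the rest the smaller one is meant.

How it is judged:
By the outcome, as a careful person would: the job done as asked, in the order asked, and still so for the second after the job is handed in, while the arm keeps its last pose, push and grip.
It also fails if it takes over 64 s, if anything falls off the work surface, if the arm or the gripper's body presses on something with over 40 N, if the wrist force passes 120 N, or if a joint passes its speed limit or range.

## Working session

There is one attempt and no reset: what is moved stays moved. The work goes in short steps, Python scripts to look and compute and a tool call to move; the robot and the scene stay as the last step left them, time stands still between calls to the robot, and variables do not carry over. Pictures are saved under pics/ and viewed, and the job is handed in when it is done.

Besides the shell and the picture viewer there is one more tool, called after ">>>" as name([rows], argument=value, ...), one row to a line, values as JSON. arm_command: Moves the arm, as the interface text tells. Its arguments: {"type":"object","properties":{"plan":{"type":"array"}},"required":["plan"]}

```bash
ls; mkdir -p pics; python3 - <<'E'
from plant import *
import cv2,pickle
import plant
print(grip_point_offset)
s=read_state();print(s)
for n in("side","top"):
    c=camera(n);cv2.imwrite(f"pics/{n}0.png",c["image"]);print(n,c["vertical_fov"],c["cx"],c["cy"],c["extrinsics"].tolist() if hasattr(c["extrinsics"],'tolist') else c["extrinsics"],[k for k in c])
E
```

```text
pics
0.0187
{'time_s': 0.0, 'joint_positions': array([ 7.30577154e+01,  1.51681704e+01,  9.19790562e+01, -1.75531764e-03,
        7.29768207e+01, -2.11414438e+00]), 'dq': array([-0.12567873, -0.08715657,  0.12977411,  0.0095229 ,  0.05015586,
       -0.02153589]), 'effort': array([-6.43587573e-04, -5.02096725e+01, -3.56892800e+01,  7.27329240e-02,
        2.89246923e-02, -1.49126622e-04]), 'position': array([0.17255552, 0.65185676, 0.23742033]), 'orientation': array([[ 2.55911219e-01,  9.66700101e-01, -6.02885872e-04],
       [ 9.66697865e-01, -2.55911924e-01, -2.07960376e-03],
       [-2.16463884e-03, -5.06145535e-05, -9.99997656e-01]]), 'ft_force': array([ 0.93116094, -0.11868807, -0.0358205 ]), 'torque': array([0.02168892, 0.01696727, 0.00617956]), 'width': 0.9993999389459814}
side 49.22909881179947 319.1215550568983 194.60127362024397 [[-0.9687787953700682, -0.14920021194129723, 0.19800743015854744, 0.19311278608257024], [-0.2477351580800914, 0.6139398024160196, -0.7494699530070644, 1.2459409784531357], [-0.00974356671615433, -0.7751240002516057, -0.6317340003051894, 1.1714355929497495], [0.0, 0.0, 0.0, 1.0]] ['image', 'vertical_fov', 'cx', 'cy', 'extrinsics', 'shot']
top 56.16739830584183 326.4915774769149 200.85050081573397 [[0.013291562506134757, -0.9924467483288345, 0.1219540327240911, 0.4110299161832414], [-0.9998985594608369, -0.012567755635386847, 0.00670241049417368, -0.026664569486223488], [-0.005119097018881415, -0.12203074714928358, -0.9925131191051831, 1.1900031296039493], [0.0, 0.0, 0.0, 1.0]] ['image', 'vertical_fov', 'cx', 'cy', 'extrinsics', 'shot']
```

View pics/side0.png

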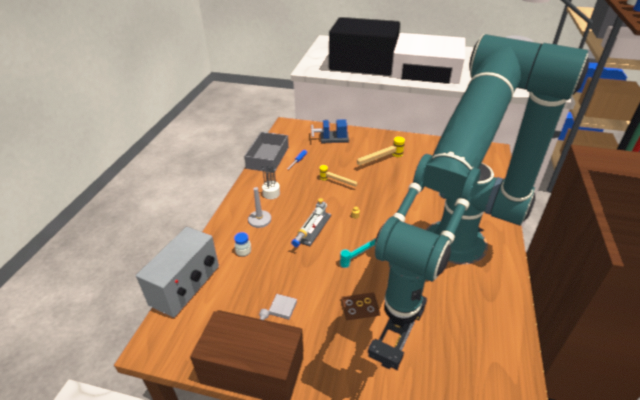

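View pics/top0.png

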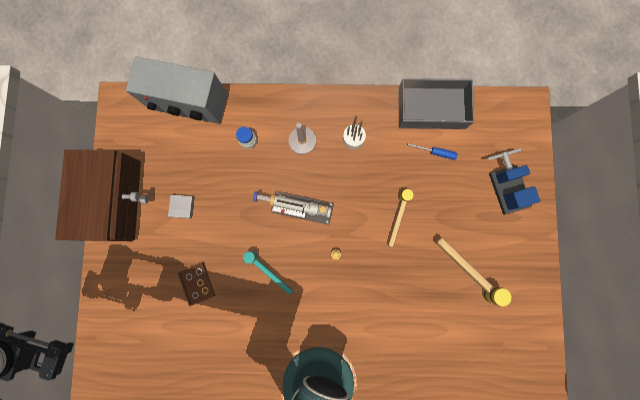

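Side: mallet (small yellow) head at (323,172); gauge around (313,225), knob at (298,243). Top: mallet head (407,195), handle end (391,244); gauge (300,207), knob at (256,197); the turquoise and the larger yellow mallet are to be left.

```bash
cat > h.py <<'E'
import numpy as np,cv2
from plant import *
def K(c):
    f=200/np.tan(np.radians(c["vertical_fov"]/2)); return f,c["cx"],c["cy"]
def ray(c,p):
    f,cx,cy=K(c);E=np.array(c["extrinsics"]);d=np.array([(p[0]-cx)/f,(p[1]-cy)/f,1]);d=E[:3,:3]@d
    return E[:3,3],d/np.linalg.norm(d)
def onz(c,p,z):
    o,d=ray(c,p);return o+d*(z-o[2])/d[2]
def proj(c,X):
    f,cx,cy=K(c);E=np.linalg.inv(np.array(c["extrinsics"]));q=E[:3,:3]@np.array(X)+E[:3,3]
    return np.array([f*q[0]/q[2]+cx,f*q[1]/q[2]+cy])
def tri(rs):
    A=np.zeros((3,3));b=np.zeros(3)
    for o,d in rs:
        P=np.eye(3)-np.outer(d,d);A+=P;b+=P@o
    X=np.linalg.solve(A,b);return X,[np.linalg.norm((np.eye(3)-np.outer(d,d))@(X-o)) for o,d in rs]
E
python3 - <<'E'
from h import *
np.set_printoptions(precision=4,suppress=True)
cs={n:camera(n) for n in("side","top")}
z={"pin_top":.093,"mallet_grip":.03,"mallet_head":.03,"neck":.05,"pointer":.07,"mark":.07,"gauge":0,"weight":0,"file_stand":0,"mandrel":0,"jar":0,"screwdriver":0,"steel_block":0,"ring_tray":0}
for q in z:
    print(q)
    for n,c in cs.items():
        for r in pinpoint(q,c)[:3]:
            if r["score"]>.15: print("   ",n,round(r["score"],2),np.array(r["pixel"]).round(1),onz(c,r["pixel"],z[q])[:3])
c=cs["top"]
im=c["image"];cv2.imwrite("pics/topz.png",cv2.resize(im[160:260,240:420],None,fx=4.4,fy=4.4,interpolation=cv2.INTER_CUBIC))
im=cs["side"]["image"];cv2.imwrite("pics/sidez.png",cv2.resize(im[155:265,280:380],None,fx=5.4,fy=5.4,interpolation=cv2.INTER_CUBIC))
E
```

```text
pin_top
    side 0.51 [319.7 199.3] [ 0.5219 -0.0062  0.093 ]
    top 0.58 [322.3 207.1] [ 0.5271 -0.0072  0.093 ]
mallet_grip
    side 0.79 [330.7 181.3] [ 0.5249 -0.2076  0.03  ]
    side 0.59 [356.  255.1] [0.3404 0.1888 0.03  ]
    side 0.58 [388.9 147.5] [ 0.3162 -0.5302  0.03  ]
    top 0.79 [480.8 282.7] [ 0.3096 -0.4897  0.03  ]
    top 0.56 [399.9 207.7] [ 0.535  -0.2473  0.03  ]
    top 0.55 [263.  264.7] [0.3545 0.1726 0.03  ]
mallet_head
    side 0.63 [345.2 260.3] [0.3725 0.222  0.03  ]
    side 0.57 [320.4 200.3] [ 0.5367 -0.0739  0.03  ]
    side 0.56 [320.9 171.9] [ 0.5826 -0.264   0.03  ]
    top 0.96 [496.6 295.5] [ 0.2723 -0.5359  0.03  ]
    top 0.8 [404.1 196.1] [ 0.5716 -0.2607  0.03  ]
    top 0.59 [254.9 258.3] [0.3735 0.1981 0.03  ]
neck
    side 0.45 [296.1 239.7] [0.5615 0.1849 0.05  ]
    top 0.55 [264.9 198.4] [0.5563 0.1702 0.05  ]
pointer
    side 0.61 [257.5 222.5] [0.72  0.152 0.07 ]
mark
gauge
    side 0.96 [309.3 230.1] [0.5434 0.0755 0.    ]
    side 0.72 [321.9 200.7] [ 0.539  -0.1075  0.    ]
    top 0.75 [300.2 207. ] [0.5364 0.0651 0.    ]
    
[... 343 characters left out ...]
.6 139.5] [ 0.7602 -0.1142 -0.    ]
    top 0.69 [405.3 197.4] [ 0.5716 -0.2706  0.    ]
mandrel
    side 0.72 [256.  221.7] [0.7609 0.0795 0.    ]
    top 0.7 [302.1 144. ] [ 0.743   0.0634 -0.    ]
    top 0.18 [407.1 192.8] [ 0.5865 -0.2765  0.    ]
jar
    side 0.89 [243.5 253.7] [0.744  0.2523 0.    ]
    top 0.83 [252.1 136.7] [0.7656 0.2275 0.    ]
screwdriver
    side 0.64 [294.6 159.2] [ 0.7383 -0.3728  0.    ]
    top 0.78 [429.4 149.8] [ 0.7286 -0.3507  0.    ]
steel_block
    side 0.85 [280.6 305.3] [0.5409 0.4362 0.    ]
    top 0.63 [183.7 208.7] [0.5262 0.4375 0.    ]
ring_tray
    side 0.95 [362.  307.9] [0.2832 0.3827 0.    ]
    top 0.65 [196.  282.8] [0.2945 0.3851 0.    ]
```

View pics/topz.png

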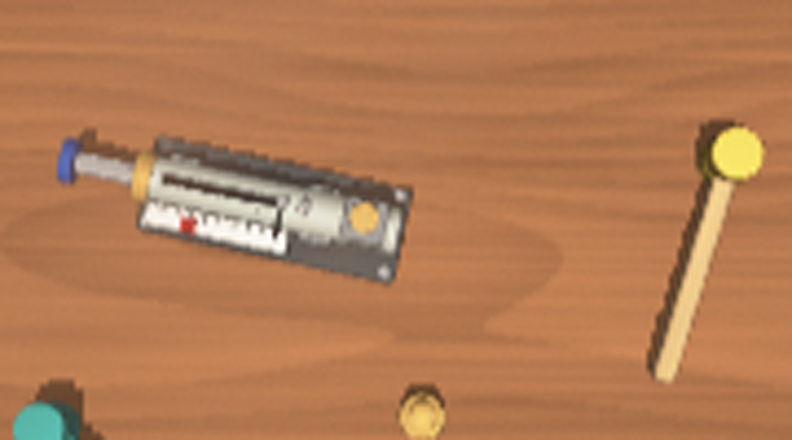

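View pics/sidez.png

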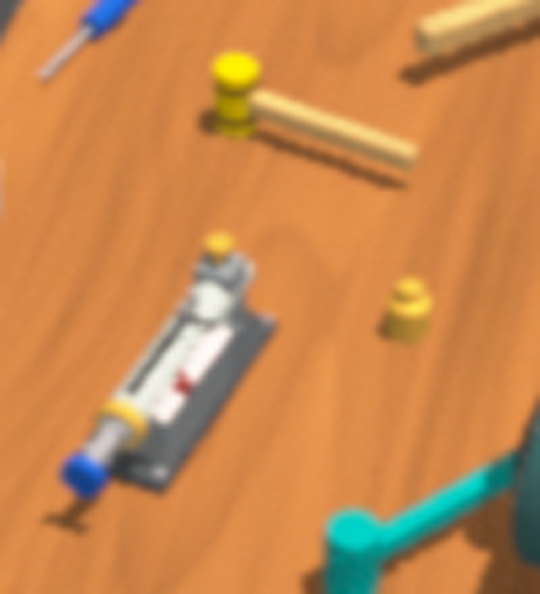

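```bash
python3 - <<'E'
from h import *
np.set_printoptions(precision=4,suppress=True)
cs={n:camera(n) for n in("side","top")}
T=lambda u,v:((u+.5)/4.4-.5+240,(v+.5)/4.4-.5+160)
S=lambda u,v:((u+.5)/5.4-.5+280,(v+.5)/5.4-.5+155)
for n,t,s,z in [("pin",(364,217),(219,240),.093),("head",(738,153),(237,67),.06),("hend",(667,375),(414,152),.04),("knob",(68,161),(85,475),.05),("mark",(188,225),(184,383),.066),("weight",(421,412),(409,285),.046),("plate sc",(393,283),(275,322),.012),("plate sc2",(140,228),(163,490),.012)]:
    a=T(*t);b=S(*s);X,r=tri([ray(cs["top"],a),ray(cs["side"],b)])
    print(n,onz(cs["top"],a,z),onz(cs["side"],b,z),"tri",X,np.round(r,4))
E
```

```text
pin [ 0.5217 -0.0074  0.093 ] [ 0.5206 -0.0081  0.093 ] tri [ 0.521  -0.0075  0.0935] [0.0006 0.0006]
head [ 0.5728 -0.2646  0.06  ] [ 0.5702 -0.262   0.06  ] tri [ 0.5721 -0.2652  0.0576] [0.001 0.001]
hend [ 0.4199 -0.2177  0.04  ] [ 0.4145 -0.2106  0.04  ] tri [ 0.4179 -0.2192  0.033 ] [0.0021 0.0021]
knob [0.5627 0.2006 0.05  ] [0.5601 0.1994 0.05  ] tri [0.5612 0.2002 0.0509] [0.0014 0.0014]
mark [0.5174 0.1136 0.066 ] [0.5144 0.1141 0.066 ] tri [0.5161 0.1134 0.0652] [0.0014 0.0014]
weight [ 0.3924 -0.0477  0.046 ] [ 0.3877 -0.0458  0.046 ] tri [ 0.3902 -0.0481  0.0437] [0.0022 0.0022]
plate sc [ 0.4828 -0.0273  0.012 ] [ 0.4818 -0.0205  0.012 ] tri [ 0.4833 -0.0273  0.0057] [0.0001 0.0001]
plate sc2 [0.5199 0.1547 0.012 ] [0.5167 0.1649 0.012 ] tri [0.5201 0.156  0.0025] [0.0007 0.0007]
```

>>> arm_command([
  {"fingers": 1,"tx": -0.0303,"ty": 0.0384,"tz": 0,"az": 0.042},
  {"fingers": 1,"tx": -0.0303,"ty": 0.0384},
  {"fingers": 1,"tx": -0.0303,"ty": 0.0384},
  {"fingers": 1,"tx": -0.0303,"ty": 0.0384},
  {"fingers": 1,"tx": -0.0303,"ty": 0.0384},
])

```text
invalid input
```

>>> arm_command([
  {"fingers": 1,"tx": -0.0303,"ty": 0.0384},
  {"fingers": 1,"tx": -0.0303,"ty": 0.0384},
  {"fingers": 1,"tx": -0.0303,"ty": 0.0384},
  {"fingers": 1,"tx": -0.0303,"ty": 0.0384},
  {"fingers": 1,"tx": -0.0303,"ty": 0.0384},
])

```text
invalid input
```

>>> arm_command([
  {"fingers": 1,"tx": -0.042,"ty": 0.021},
  {"fingers": 1,"tx": -0.042,"ty": 0.021},
  {"fingers": 1,"tx": -0.042,"ty": 0.021},
  {"fingers": 1,"tx": -0.042,"ty": 0.021},
  {"fingers": 1,"tx": -0.042,"ty": 0.021},
])

```text
invalid input
```

>>> arm_command([
  {"fingers": 1,"tx": -0.042,"ty": 0.021},
  {"fingers": 1,"tx": -0.042,"ty": 0.021},
  {"fingers": 1,"tx": -0.042,"ty": 0.021},
  {"fingers": 1,"tx": -0.042,"ty": 0.021},
  {"fingers": 1,"tx": -0.042,"ty": 0.021},
])

```text
invalid input
```

```bash
cat >> h.py <<'E'
np.set_printoptions(precision=4,suppress=True)
def go(X,yaw=None,n=""):
    """print tool-frame displacement to reach TCP X with tool-x heading yaw(deg)"""
    s=read_state();R=np.array(s["orientation"]);
    h=np.degrees(np.arctan2(R[1,0],R[0,0]))
    print(n,"t",s["time_s"],"pos",s["position"],"heading",round(h,2),"toolz",R[:,2],"w",round(s["width"],3),"F",s["ft_force"],"T",s["torque"])
    if yaw is not None:
        a=np.radians(yaw);R=np.array([[np.cos(a),np.sin(a),0],[np.sin(a),-np.cos(a),0],[0,0,-1]]);print("az",np.radians(h-yaw))
    print("  d(tool)",R.T@(np.array(X)-s["position"]))
    return s
E
python3 - <<'E'
from h import *
for i in range(1): go((.5355,-.2528,.12),72.8)
cs={n:camera(n) for n in("side","top")}
im=cs["top"]["image"];cv2.imwrite("pics/topz1.png",cv2.resize(im[150:290,330:500],None,fx=4.2,fy=4.2,interpolation=cv2.INTER_CUBIC))
im=cs["side"]["image"];cv2.imwrite("pics/sidez1.png",cv2.resize(im[105:265,280:410],None,fx=3.7,fy=3.7,interpolation=cv2.INTER_CUBIC))
E
```

```text
t 1.7 pos [0.1728 0.6525 0.2387] heading 75.17 toolz [-0.      0.0001 -1.    ] w 1.005 F [ 0.284  -0.2363  0.2169] T [ 0.0539  0.014  -0.0147]
az 0.041435688783646174
  d(tool) [-0.7576  0.6142  0.1187]
```

>>> arm_command([
  {"fingers": 1,"tx": -0.0303,"ty": 0.0384,"tz": 0,"ax": 0,"ay": 0,"az": 0.042},
  {"fingers": 1,"tx": -0.0303,"ty": 0.0384,"tz": 0,"ax": 0,"ay": 0,"az": 0},
  {"fingers": 1,"tx": -0.0303,"ty": 0.0384,"tz": 0,"ax": 0,"ay": 0,"az": 0},
  {"fingers": 1,"tx": -0.0303,"ty": 0.0384,"tz": 0,"ax": 0,"ay": 0,"az": 0},
  {"fingers": 1,"tx": -0.0303,"ty": 0.0384,"tz": 0,"ax": 0,"ay": 0,"az": 0},
])

```text
time_s: 2.3
position: [0.3137, 0.4505, 0.2389]
orientation: [[0.296, 0.955, 0.0], [0.955, -0.296, 0.0], [0.0, 0.0, -1.0]]
ft_force: [0.2, 1.1, -0.1]
width: 1.001
```

>>> arm_command([
  {"fingers": 1,"tx": -0.0303,"ty": 0.0384,"tz": 0,"ax": 0,"ay": 0,"az": 0},
  {"fingers": 1,"tx": -0.0303,"ty": 0.0384,"tz": 0,"ax": 0,"ay": 0,"az": 0},
  {"fingers": 1,"tx": -0.0303,"ty": 0.0384,"tz": 0,"ax": 0,"ay": 0,"az": 0},
  {"fingers": 1,"tx": -0.0303,"ty": 0.0384,"tz": 0,"ax": 0,"ay": 0,"az": 0},
  {"fingers": 1,"tx": -0.0303,"ty": 0.0384,"tz": 0,"ax": 0,"ay": 0,"az": 0},
])

```text
time_s: 2.8
position: [0.4522, 0.2488, 0.2391]
orientation: [[0.296, 0.955, 0.001], [0.955, -0.296, 0.001], [0.001, 0.001, -1.0]]
ft_force: [0.8, 1.4, 0.1]
width: 1.004
```

>>> arm_command([
  {"fingers": 1,"tx": -0.042,"ty": 0.021,"tz": 0,"ax": 0,"ay": 0,"az": 0},
  {"fingers": 1,"tx": -0.042,"ty": 0.021,"tz": 0,"ax": 0,"ay": 0,"az": 0},
  {"fingers": 1,"tx": -0.042,"ty": 0.021,"tz": 0,"ax": 0,"ay": 0,"az": 0},
  {"fingers": 1,"tx": -0.042,"ty": 0.021,"tz": 0,"ax": 0,"ay": 0,"az": 0},
  {"fingers": 1,"tx": -0.042,"ty": 0.021,"tz": 0,"ax": 0,"ay": 0,"az": 0},
])

```text
time_s: 3.3
position: [0.4895, 0.017, 0.2391]
orientation: [[0.296, 0.955, 0.001], [0.955, -0.296, 0.0], [0.0, 0.001, -1.0]]
ft_force: [0.0, -0.6, -0.3]
width: 0.999
```

>>> arm_command([
  {"fingers": 1,"tx": -0.042,"ty": 0.021,"tz": 0,"ax": 0,"ay": 0,"az": 0},
  {"fingers": 1,"tx": -0.042,"ty": 0.021,"tz": 0,"ax": 0,"ay": 0,"az": 0},
  {"fingers": 1,"tx": -0.042,"ty": 0.021,"tz": 0,"ax": 0,"ay": 0,"az": 0},
  {"fingers": 1,"tx": -0.042,"ty": 0.021,"tz": 0,"ax": 0,"ay": 0,"az": 0},
  {"fingers": 1,"tx": -0.042,"ty": 0.021,"tz": 0,"ax": 0,"ay": 0,"az": 0},
])

```text
time_s: 3.8
position: [0.5276, -0.2149, 0.239]
orientation: [[0.297, 0.955, 0.001], [0.955, -0.297, -0.0], [0.0, 0.001, -1.0]]
ft_force: [0.0, 1.4, -0.5]
width: 1.001
```

```bash
python3 - <<'E'
from h import *
for i in range(1): go((.5355,-.2528,.12),72.8)
cs={n:camera(n) for n in("side","top")}
im=cs["top"]["image"];cv2.imwrite("pics/topz1.png",cv2.resize(im[150:290,330:500],None,fx=4.2,fy=4.2,interpolation=cv2.INTER_CUBIC))
im=cs["side"]["image"];cv2.imwrite("pics/sidez1.png",cv2.resize(im[105:265,280:410],None,fx=3.7,fy=3.7,interpolation=cv2.INTER_CUBIC))
E
```

```text
t 3.8 pos [ 0.5276 -0.2149  0.239 ] heading 72.75 toolz [ 0.0008 -0.0002 -1.    ] w 1.001 F [ 0.0224  1.3569 -0.4902] T [ 0.0129  0.003  -0.0259]
az -0.0009412954839578965
  d(tool) [-0.0339  0.0188  0.119 ]
```

>>> arm_command([
  {"fingers": 1,"tx": -0.034,"ty": 0.019,"tz": 0.03,"ax": 0,"ay": 0,"az": 0},
  {"fingers": 1,"tx": 0,"ty": 0,"tz": 0.05,"ax": 0,"ay": 0,"az": 0},
  {"fingers": 1,"tx": 0,"ty": 0,"tz": 0.05,"ax": 0,"ay": 0,"az": 0},
  {"fingers": 1,"tx": 0,"ty": 0,"tz": 0.02,"ax": 0,"ay": 0,"az": 0},
  {"fingers": 1,"tx": 0,"ty": 0,"tz": 0,"ax": 0,"ay": 0,"az": 0},
])

```text
time_s: 4.4
position: [0.5321, -0.2483, 0.0841]
orientation: [[0.296, 0.955, -0.008], [0.955, -0.296, 0.005], [0.002, -0.009, -1.0]]
ft_force: [-1.0, 0.5, 0.4]
width: 0.996
```

```bash
python3 - <<'E'
from h import *
for i in range(1): go((.5355,-.2528,.012),72.8)
cs={n:camera(n) for n in("side","top")}
im=cs["top"]["image"];cv2.imwrite("pics/topz1.png",cv2.resize(im[150:290,330:500],None,fx=4.2,fy=4.2,interpolation=cv2.INTER_CUBIC))
im=cs["side"]["image"];cv2.imwrite("pics/sidez1.png",cv2.resize(im[105:265,280:410],None,fx=3.7,fy=3.7,interpolation=cv2.INTER_CUBIC))
E
```

```text
t 4.4 pos [ 0.5321 -0.2483  0.0841] heading 72.78 toolz [-0.0081  0.0045 -1.    ] w 0.996 F [-0.9702  0.4624  0.432 ] T [0.0195 0.0075 0.0292]
az -0.0003432465303149929
  d(tool) [-0.0033  0.0045  0.0721]
```

View pics/topz1.png

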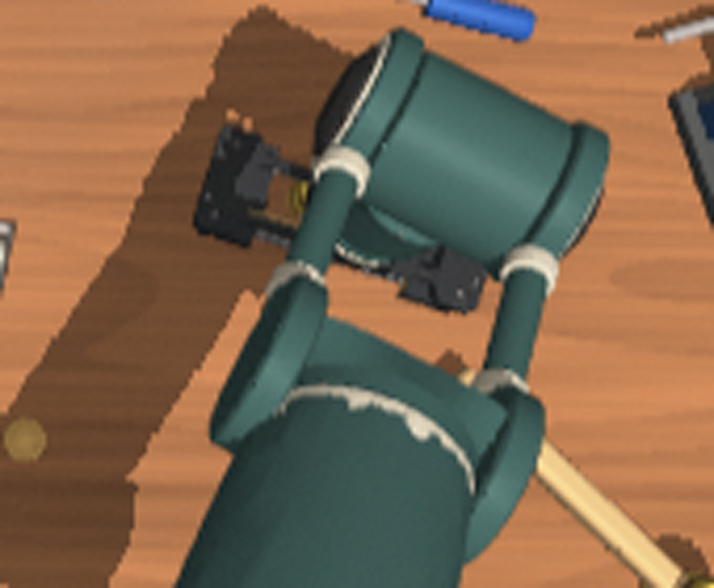

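View pics/sidez1.png

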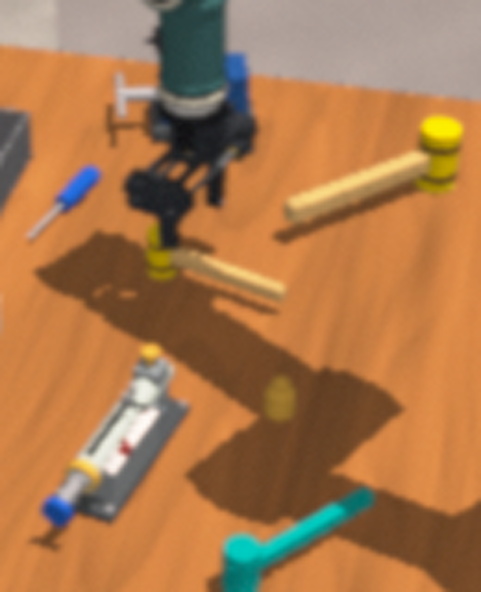

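```bash
python3 - <<'E'
from h import *
go((.5355,-.2528,.012),72.8)
E
```

```text
t 4.5 pos [ 0.5359 -0.2503  0.0892] heading 72.8 toolz [ 0.      0.0002 -1.    ] w 1.004 F [-0.0419 -0.2793  1.57  ] T [ 0.0223 -0.0068  0.0038]
az -1.847356998470016e-05
  d(tool) [-0.0025  0.0003  0.0772]
```

>>> arm_command([
  {"fingers": 1,"tx": -0.0025,"ty": 0,"tz": 0.025,"ax": 0,"ay": 0,"az": 0},
  {"fingers": 1,"tx": 0,"ty": 0,"tz": 0.025,"ax": 0,"ay": 0,"az": 0},
  {"fingers": 1,"tx": 0,"ty": 0,"tz": 0.02,"ax": 0,"ay": 0,"az": 0},
  {"fingers": 1,"tx": 0,"ty": 0,"tz": 0.007,"ax": 0,"ay": 0,"az": 0},
  {"fingers": 1,"tx": 0,"ty": 0,"tz": 0,"ax": 0,"ay": 0,"az": 0},
])

```text
time_s: 5.0
position: [0.5357, -0.2534, 0.0128]
orientation: [[0.296, 0.955, 0.001], [0.955, -0.296, -0.001], [-0.0, 0.001, -1.0]]
ft_force: [0.4, -0.1, -0.1]
width: 0.999
```

```bash
python3 - <<'E'
from h import *
go((.5355,-.2528,.012),72.8)
cs={n:camera(n) for n in("side",)}
im=cs["side"]["image"];cv2.imwrite("pics/sidez2.png",cv2.resize(im[105:225,280:380],None,fx=5,fy=5,interpolation=cv2.INTER_CUBIC))
E
```

```text
t 5.0 pos [ 0.5357 -0.2534  0.0128] heading 72.78 toolz [ 0.0012 -0.0006 -1.    ] w 0.999 F [ 0.4282 -0.0611 -0.0676] T [-0.0255  0.0404 -0.0698]
az -0.0002913535563523795
  d(tool) [ 0.0005 -0.0004  0.0008]
```

View pics/sidez2.png

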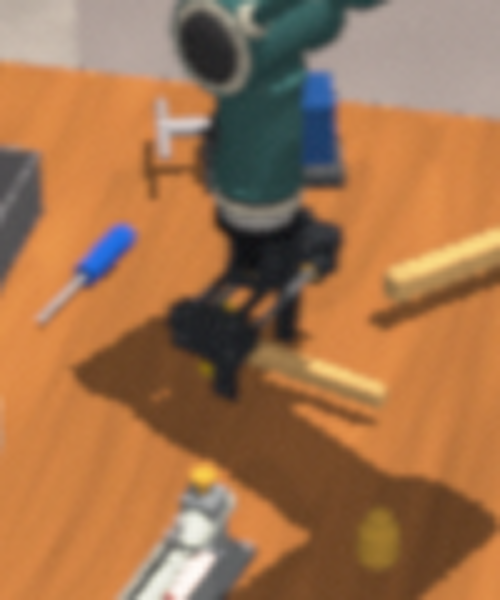

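The side view shows the handle (from about (260,355) in the crop) running between the open fingers, with the head just behind them. Closing.

>>> arm_command([
  {"fingers": 0,"tx": 0,"ty": 0,"tz": 0,"ax": 0,"ay": 0,"az": 0},
  {"fingers": 0,"tx": 0,"ty": 0,"tz": 0,"ax": 0,"ay": 0,"az": 0},
  {"fingers": 0,"tx": 0,"ty": 0,"tz": 0,"ax": 0,"ay": 0,"az": 0},
  {"fingers": 0,"tx": 0,"ty": 0,"tz": 0,"ax": 0,"ay": 0,"az": 0},
  {"fingers": 0,"tx": 0,"ty": 0,"tz": 0,"ax": 0,"ay": 0,"az": 0},
])

```text
time_s: 5.55
position: [0.535, -0.2534, 0.012]
orientation: [[0.296, 0.955, 0.0], [0.955, -0.296, -0.0], [-0.0, 0.0, -1.0]]
ft_force: [0.3, 0.1, -0.2]
width: 0.57
```

>>> arm_command([
  {"fingers": 0,"tx": 0,"ty": 0,"tz": 0,"ax": 0,"ay": 0,"az": 0},
  {"fingers": 0,"tx": 0,"ty": 0,"tz": 0,"ax": 0,"ay": 0,"az": 0},
  {"fingers": 0,"tx": 0,"ty": 0,"tz": 0,"ax": 0,"ay": 0,"az": 0},
  {"fingers": 0,"tx": 0,"ty": 0,"tz": 0,"ax": 0,"ay": 0,"az": 0},
  {"fingers": 0,"tx": 0,"ty": 0,"tz": 0,"ax": 0,"ay": 0,"az": 0},
])

```text
time_s: 6.05
position: [0.5348, -0.2532, 0.0116]
orientation: [[0.296, 0.955, -0.0], [0.955, -0.296, 0.0], [0.0, -0.0, -1.0]]
ft_force: [-0.5, 0.4, -0.2]
width: 0.176
```

>>> arm_command([
  {"fingers": 0,"tx": 0,"ty": 0,"tz": 0,"ax": 0,"ay": 0,"az": 0},
  {"fingers": 0,"tx": 0,"ty": 0,"tz": 0,"ax": 0,"ay": 0,"az": 0},
  {"fingers": 0,"tx": 0,"ty": 0,"tz": -0.005,"ax": 0,"ay": 0,"az": 0},
  {"fingers": 0,"tx": 0,"ty": 0,"tz": -0.01,"ax": 0,"ay": 0,"az": 0},
  {"fingers": 0,"tx": 0,"ty": 0,"tz": -0.02,"ax": 0,"ay": 0,"az": 0},
])

```text
time_s: 6.55
position: [0.5331, -0.2524, 0.0455]
orientation: [[0.296, 0.955, -0.004], [0.955, -0.296, 0.002], [0.001, -0.004, -1.0]]
ft_force: [-1.1, 0.8, -2.8]
width: 0.177
```

>>> arm_command([
  {"fingers": 0,"tx": 0,"ty": 0,"tz": -0.03,"ax": 0,"ay": 0,"az": 0},
  {"fingers": 0,"tx": 0,"ty": 0,"tz": -0.03,"ax": 0,"ay": 0,"az": 0},
  {"fingers": 0,"tx": 0,"ty": 0,"tz": -0.02,"ax": 0,"ay": 0,"az": 0},
  {"fingers": 0,"tx": 0,"ty": 0,"tz": -0.01,"ax": 0,"ay": 0,"az": 0},
  {"fingers": 0,"tx": 0,"ty": 0,"tz": -0.003,"ax": 0,"ay": 0,"az": 0},
])

```text
time_s: 7.05
position: [0.5355, -0.2536, 0.1414]
orientation: [[0.296, 0.955, 0.002], [0.955, -0.296, -0.001], [-0.0, 0.003, -1.0]]
ft_force: [-0.9, 0.1, -2.6]
width: 0.178
```

```bash
python3 - <<'E'
from h import *
# pin minus 38mm along handle
m=np.array([.9555,-.295])
p=np.array([.5212,-.0077])-.038*m
print(p)
go((*p,.14),72.8)
cs={n:camera(n) for n in("side",)}
im=cs["side"]["image"];cv2.imwrite("pics/sidez3.png",cv2.resize(im[105:225,280:380],None,fx=5,fy=5,interpolation=cv2.INTER_CUBIC))
E
```

```text
[0.4849 0.0035]
 t 7.05 pos [ 0.5355 -0.2536  0.1414] heading 72.77 toolz [ 0.0023 -0.0012 -1.    ] w 0.178 F [-0.9006  0.0958 -2.6317] T [0.0479 0.0849 0.011 ]
az -0.0005560917827832259
  d(tool) [ 0.2307 -0.1244  0.0014]
```

View pics/sidez3.png

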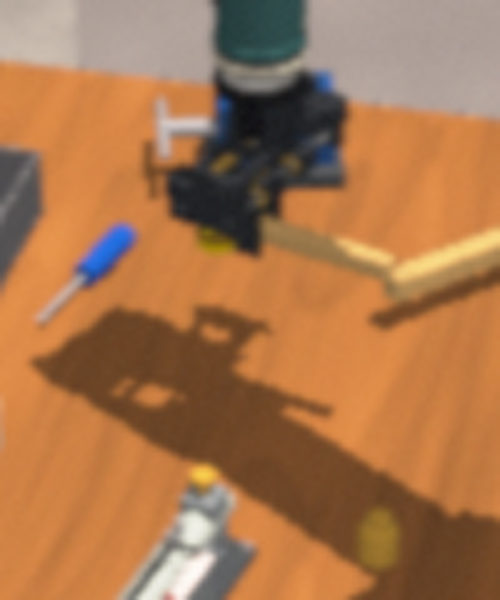

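>>> arm_command([
  {"fingers": 0,"tx": 0.025,"ty": -0.0135,"tz": 0,"ax": 0,"ay": 0,"az": 0},
  {"fingers": 0,"tx": 0.035,"ty": -0.019,"tz": 0,"ax": 0,"ay": 0,"az": 0},
  {"fingers": 0,"tx": 0.035,"ty": -0.019,"tz": 0,"ax": 0,"ay": 0,"az": 0},
  {"fingers": 0,"tx": 0.035,"ty": -0.019,"tz": 0,"ax": 0,"ay": 0,"az": 0},
  {"fingers": 0,"tx": 0.035,"ty": -0.019,"tz": 0,"ax": 0,"ay": 0,"az": 0},
])

```text
time_s: 7.6
position: [0.4964, -0.0676, 0.1378]
orientation: [[0.297, 0.955, -0.003], [0.955, -0.297, 0.001], [-0.0, -0.003, -1.0]]
ft_force: [1.3, -0.1, -3.0]
width: 0.176
```

>>> arm_command([
  {"fingers": 0,"tx": 0.035,"ty": -0.019,"tz": 0,"ax": 0,"ay": 0,"az": 0},
  {"fingers": 0,"tx": 0.02,"ty": -0.01,"tz": 0,"ax": 0,"ay": 0,"az": 0},
  {"fingers": 0,"tx": 0.0107,"ty": -0.0059,"tz": 0,"ax": 0,"ay": 0,"az": 0},
  {"fingers": 0,"tx": 0,"ty": 0,"tz": 0,"ax": 0,"ay": 0,"az": 0},
  {"fingers": 0,"tx": 0,"ty": 0,"tz": 0,"ax": 0,"ay": 0,"az": 0},
])

```text
time_s: 8.1
position: [0.4843, 0.0034, 0.1392]
orientation: [[0.296, 0.955, -0.001], [0.955, -0.296, -0.001], [-0.001, -0.001, -1.0]]
ft_force: [0.3, -0.5, -2.9]
width: 0.177
```

```bash
python3 - <<'E'
from h import *
go((.4849,.0035,.14),72.8)
cs={n:camera(n) for n in("side","top")}
im=cs["side"]["image"];cv2.imwrite("pics/sidez4.png",cv2.resize(im[135:255,270:370],None,fx=5,fy=5,interpolation=cv2.INTER_CUBIC))
im=cs["top"]["image"];cv2.imwrite("pics/topz4.png",cv2.resize(im[150:260,250:400],None,fx=5,fy=5,interpolation=cv2.INTER_CUBIC))
# expected top centre of head (bottom face .1287)
for q in ("mallet_head",):
  for n,c in cs.items():
    for r in pinpoint(q,c)[:4]: print(n,r["score"],r["pixel"], "expect",proj(c,(.5212,-.0077,.1587)))
E
```

```text
t 8.1 pos [0.4843 0.0034 0.1392] heading 72.79 toolz [-0.0008 -0.0006 -1.    ] w 0.177 F [ 0.3078 -0.4683 -2.9359] T [0.0556 0.0444 0.0226]
az -0.00015786482605981072
  d(tool) [ 0.0003  0.0006 -0.0008]
side 0.91 [397.1, 146.1] expect [319.8104 185.6769]
side 0.67 [345.8, 258.9] expect [319.8104 185.6769]
top 0.82 [494.5, 295.4] expect [322.0756 206.7321]
top 0.55 [251.0, 253.4] expect [322.0756 206.7321]
```

View pics/sidez4.png

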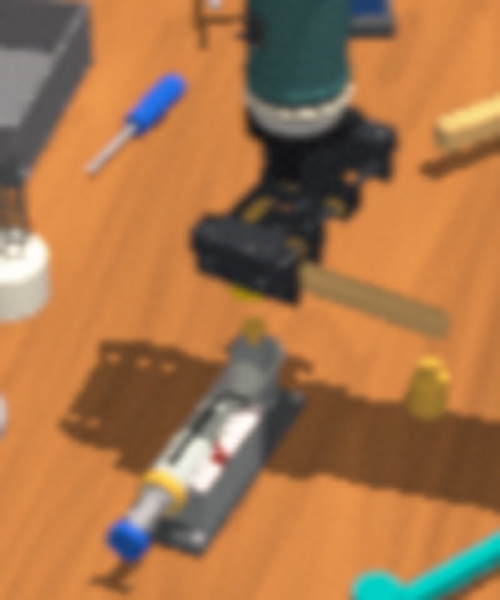

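View pics/topz4.png

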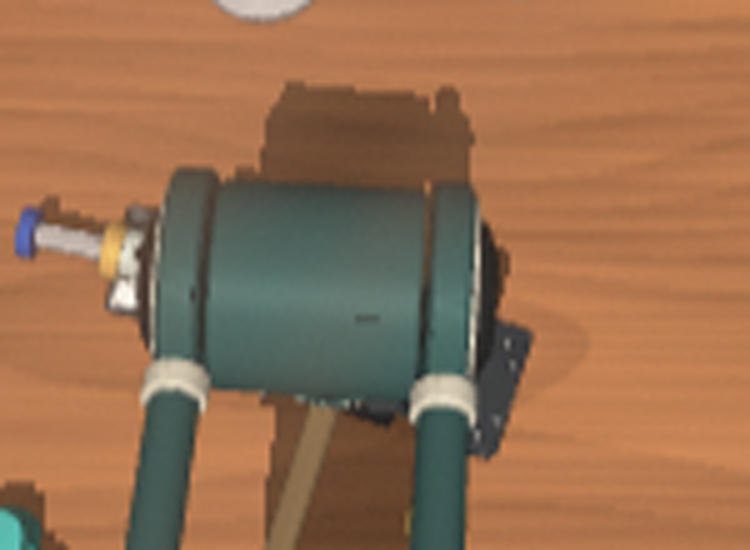

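>>> arm_command([
  {"fingers": 0,"tx": 0,"ty": 0,"tz": 0.015,"ax": 0,"ay": 0,"az": 0},
  {"fingers": 0,"tx": 0,"ty": 0,"tz": 0.015,"ax": 0,"ay": 0,"az": 0},
  {"fingers": 0,"tx": 0,"ty": 0,"tz": 0.005,"ax": 0,"ay": 0,"az": 0},
  {"fingers": 0,"tx": 0,"ty": 0,"tz": 0.002,"ax": 0,"ay": 0,"az": 0},
  {"fingers": 0,"tx": 0,"ty": 0,"tz": 0.002,"ax": 0,"ay": 0,"az": 0},
])

```text
time_s: 8.8
position: [0.4851, 0.0035, 0.1015]
orientation: [[0.297, 0.955, 0.001], [0.955, -0.297, -0.0], [0.0, 0.001, -1.0]]
ft_force: [-1.5, -0.3, 1.6]
width: 0.182
```

```bash
python3 - <<'E'
from h import *
go((.4849,.0035,.0925),72.8)
cs={n:camera(n) for n in("side",)}
im=cs["side"]["image"];cv2.imwrite("pics/sidez5.png",cv2.resize(im[165:225,295:355],None,fx=9,fy=9,interpolation=cv2.INTER_CUBIC))
E
```

```text
t 8.8 pos [0.4851 0.0035 0.1015] heading 72.73 toolz [ 0.001  -0.0002 -1.    ] w 0.182 F [-1.4782 -0.297   1.6475] T [-0.0733  0.2416 -0.029 ]
az -0.0011706749074333774
  d(tool) [-0.     -0.0002  0.009 ]
```

View pics/sidez5.png

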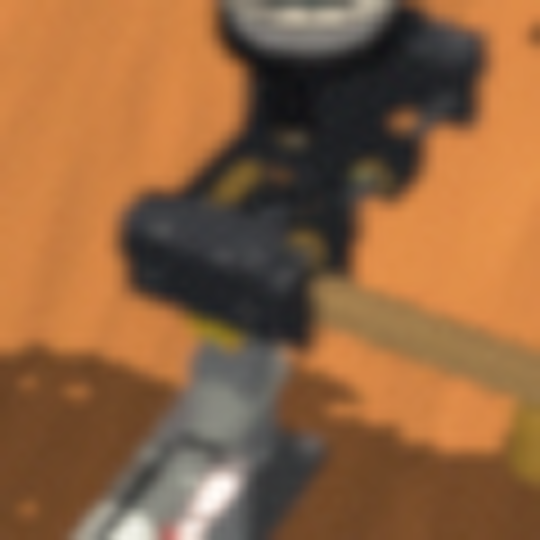

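>>> arm_command([
  {"fingers": 0,"tx": 0,"ty": 0,"tz": 0.0025,"ax": 0,"ay": 0,"az": 0},
  {"fingers": 0,"tx": 0,"ty": 0,"tz": 0.0025,"ax": 0,"ay": 0,"az": 0},
  {"fingers": 0,"tx": 0,"ty": 0,"tz": 0.002,"ax": 0,"ay": 0,"az": 0},
  {"fingers": 0,"tx": 0,"ty": 0,"tz": 0.001,"ax": 0,"ay": 0,"az": 0},
  {"fingers": 0,"tx": 0,"ty": 0,"tz": 0.001,"ax": 0,"ay": 0,"az": 0},
])

```text
time_s: 9.35
position: [0.4852, 0.0038, 0.0921]
orientation: [[0.296, 0.955, 0.002], [0.955, -0.296, -0.0], [0.0, 0.002, -1.0]]
ft_force: [-0.3, -2.0, 3.4]
width: 0.178
```

>>> arm_command([
  {"fingers": 0,"tx": 0,"ty": 0,"tz": 0.001,"ax": 0,"ay": 0,"az": 0},
  {"fingers": 0,"tx": 0,"ty": 0,"tz": 0.001,"ax": 0,"ay": 0,"az": 0},
  {"fingers": 0,"tx": 0,"ty": 0,"tz": 0,"ax": 0,"ay": 0,"az": 0},
  {"fingers": 0,"tx": 0,"ty": 0,"tz": 0,"ax": 0,"ay": 0,"az": 0},
  {"fingers": 0,"tx": 0,"ty": 0,"tz": 0,"ax": 0,"ay": 0,"az": 0},
])

```text
time_s: 9.85
position: [0.4845, 0.0042, 0.0906]
orientation: [[0.296, 0.955, 0.0], [0.955, -0.296, 0.0], [0.0, 0.0, -1.0]]
ft_force: [-3.0, -0.7, 8.7]
width: 0.178
```

>>> arm_command([
  {"fingers": 0,"tx": 0,"ty": 0,"tz": 0.001,"ax": 0,"ay": 0,"az": 0},
  {"fingers": 0,"tx": 0,"ty": 0,"tz": 0,"ax": 0,"ay": 0,"az": 0},
  {"fingers": 0,"tx": 0,"ty": 0,"tz": -0.005,"ax": 0,"ay": 0,"az": 0},
  {"fingers": 0,"tx": 0,"ty": 0,"tz": -0.02,"ax": 0,"ay": 0,"az": 0},
  {"fingers": 0,"tx": 0,"ty": 0,"tz": -0.03,"ax": 0,"ay": 0,"az": 0},
])

```text
time_s: 10.35
position: [0.4813, 0.0043, 0.1411]
orientation: [[0.296, 0.955, -0.007], [0.955, -0.296, 0.001], [-0.001, -0.007, -1.0]]
ft_force: [-0.2, 0.6, -2.8]
width: 0.179
```

```bash
python3 - <<'E'
from h import *
m=np.array([.9555,-.295])
p=np.array([.575,-.14])-.038*m
print(p)
go((*p,.14),72.8)
cs={n:camera(n) for n in("side",)}
im=cs["side"]["image"];cv2.imwrite("pics/sidez6.png",cv2.resize(im[145:235,285:375],None,fx=6,fy=6,interpolation=cv2.INTER_CUBIC))
E
```

```text
[ 0.5387 -0.1288]
 t 10.35 pos [0.4813 0.0043 0.1411] heading 72.76 toolz [-0.0073  0.0009 -1.    ] w 0.179 F [-0.2274  0.5763 -2.8086] T [-0.0114  0.0943  0.0106]
az -0.0006196070384783318
  d(tool) [-0.1102  0.0942  0.0011]
```

View pics/sidez6.png

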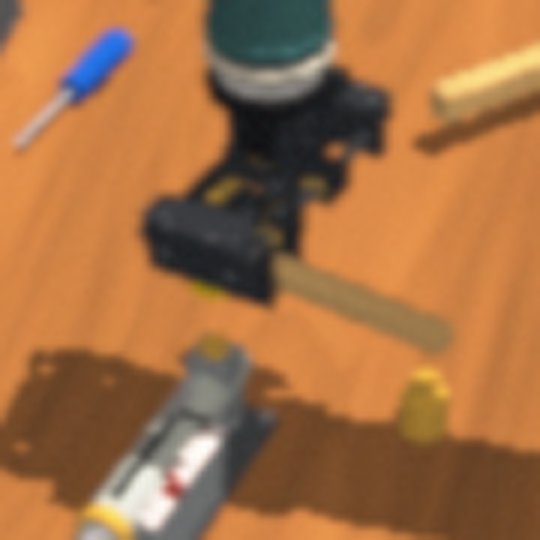

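The pin head now sits on its boss at about (213,345) in the crop. Now carry the mallet beside the gauge.

>>> arm_command([
  {"fingers": 0,"tx": -0.025,"ty": 0.021,"tz": 0,"ax": 0,"ay": 0,"az": 0},
  {"fingers": 0,"tx": -0.035,"ty": 0.03,"tz": 0,"ax": 0,"ay": 0,"az": 0},
  {"fingers": 0,"tx": -0.03,"ty": 0.026,"tz": 0,"ax": 0,"ay": 0,"az": 0},
  {"fingers": 0,"tx": -0.02,"ty": 0.015,"tz": 0.01,"ax": 0,"ay": 0,"az": 0},
  {"fingers": 0,"tx": 0,"ty": 0,"tz": 0.02,"ax": 0,"ay": 0,"az": 0},
])

```text
time_s: 10.9
position: [0.5423, -0.1318, 0.1141]
orientation: [[0.299, 0.954, 0.004], [0.954, -0.299, -0.002], [-0.0, 0.005, -1.0]]
ft_force: [0.3, 0.5, -2.6]
width: 0.178
```

>>> arm_command([
  {"fingers": 0,"tx": 0,"ty": 0,"tz": 0.02,"ax": 0,"ay": 0,"az": 0},
  {"fingers": 0,"tx": 0,"ty": 0,"tz": 0.02,"ax": 0,"ay": 0,"az": 0},
  {"fingers": 0,"tx": 0,"ty": 0,"tz": 0.015,"ax": 0,"ay": 0,"az": 0},
  {"fingers": 0,"tx": 0,"ty": 0,"tz": 0.01,"ax": 0,"ay": 0,"az": 0},
  {"fingers": 0,"tx": 0,"ty": 0,"tz": 0,"ax": 0,"ay": 0,"az": 0},
])

```text
time_s: 11.4
position: [0.5381, -0.1278, 0.0465]
orientation: [[0.296, 0.955, -0.004], [0.955, -0.296, 0.001], [-0.0, -0.004, -1.0]]
ft_force: [0.1, 0.4, -2.6]
width: 0.174
```

```bash
python3 - <<'E'
from h import *
go((.5387,-.1288,.0120),72.8)
cs={n:camera(n) for n in("side",)}
im=cs["side"]["image"];cv2.imwrite("pics/sidez7.png",cv2.resize(im[145:235,285:375],None,fx=6,fy=6,interpolation=cv2.INTER_CUBIC))
E
```

```text
t 11.4 pos [ 0.5381 -0.1278  0.0465] heading 72.78 toolz [-0.0038  0.0012 -1.    ] w 0.174 F [ 0.1241  0.3571 -2.647 ] T [ 0.0348  0.0295 -0.0551]
az -0.0004177211235030546
  d(tool) [-0.0008  0.0009  0.0345]
```

View pics/sidez7.png

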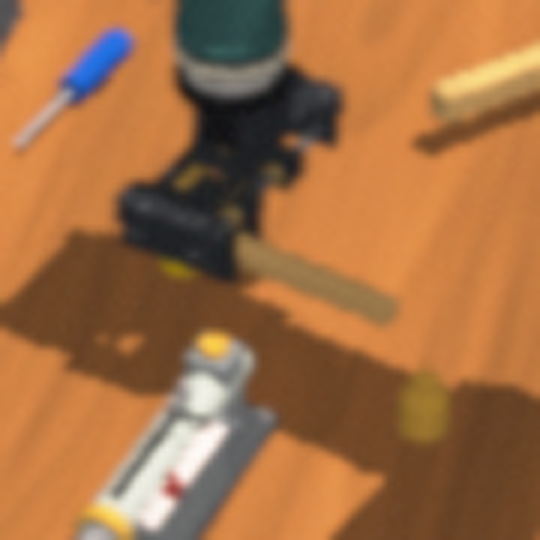

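>>> arm_command([
  {"fingers": 0,"tx": 0,"ty": 0,"tz": 0.015,"ax": 0,"ay": 0,"az": 0},
  {"fingers": 0,"tx": 0,"ty": 0,"tz": 0.01,"ax": 0,"ay": 0,"az": 0},
  {"fingers": 0,"tx": 0,"ty": 0,"tz": 0.004,"ax": 0,"ay": 0,"az": 0},
  {"fingers": 0,"tx": 0,"ty": 0,"tz": 0.002,"ax": 0,"ay": 0,"az": 0},
  {"fingers": 0,"tx": 0,"ty": 0,"tz": 0,"ax": 0,"ay": 0,"az": 0},
])

```text
time_s: 11.95
position: [0.5395, -0.1284, 0.0174]
orientation: [[0.296, 0.955, -0.0], [0.955, -0.296, 0.0], [-0.0, -0.0, -1.0]]
ft_force: [0.1, 0.9, -3.3]
width: 0.177
```

>>> arm_command([
  {"fingers": 0,"tx": 0,"ty": 0,"tz": 0.001,"ax": 0,"ay": 0,"az": 0},
  {"fingers": 0,"tx": 0,"ty": 0,"tz": 0.001,"ax": 0,"ay": 0,"az": 0},
  {"fingers": 0,"tx": 0,"ty": 0,"tz": 0.001,"ax": 0,"ay": 0,"az": 0},
  {"fingers": 0,"tx": 0,"ty": 0,"tz": 0.001,"ax": 0,"ay": 0,"az": 0},
  {"fingers": 0,"tx": 0,"ty": 0,"tz": 0,"ax": 0,"ay": 0,"az": 0},
])

```text
time_s: 12.45
position: [0.5396, -0.1284, 0.0136]
orientation: [[0.296, 0.955, -0.0], [0.955, -0.296, 0.0], [0.0, -0.0, -1.0]]
ft_force: [-0.3, -0.1, -3.1]
width: 0.179
```

>>> arm_command([
  {"fingers": 0,"tx": 0,"ty": 0,"tz": 0.001,"ax": 0,"ay": 0,"az": 0},
  {"fingers": 0,"tx": 0,"ty": 0,"tz": 0.0005,"ax": 0,"ay": 0,"az": 0},
  {"fingers": 0,"tx": 0,"ty": 0,"tz": 0.0005,"ax": 0,"ay": 0,"az": 0},
  {"fingers": 0,"tx": 0,"ty": 0,"tz": 0.0005,"ax": 0,"ay": 0,"az": 0},
  {"fingers": 0,"tx": 0,"ty": 0,"tz": 0,"ax": 0,"ay": 0,"az": 0},
])

```text
time_s: 12.95
position: [0.5396, -0.1284, 0.0111]
orientation: [[0.296, 0.955, -0.0], [0.955, -0.296, 0.0], [-0.0, -0.0, -1.0]]
ft_force: [0.3, 0.3, -2.1]
width: 0.174
```

>>> arm_command([
  {"fingers": 0,"tx": 0,"ty": 0,"tz": 0.0005,"ax": 0,"ay": 0,"az": 0},
  {"fingers": 0,"tx": 0,"ty": 0,"tz": 0.0005,"ax": 0,"ay": 0,"az": 0},
  {"fingers": 0,"tx": 0,"ty": 0,"tz": 0,"ax": 0,"ay": 0,"az": 0},
  {"fingers": 0,"tx": 0,"ty": 0,"tz": 0,"ax": 0,"ay": 0,"az": 0},
  {"fingers": 0,"tx": 0,"ty": 0,"tz": 0,"ax": 0,"ay": 0,"az": 0},
])

```text
time_s: 13.45
position: [0.5397, -0.1284, 0.0102]
orientation: [[0.296, 0.955, -0.0], [0.955, -0.296, 0.0], [0.0, -0.0, -1.0]]
ft_force: [0.8, 0.0, -2.7]
width: 0.18
```

>>> arm_command([
  {"fingers": 0,"tx": 0,"ty": 0,"tz": 0.0005,"ax": 0,"ay": 0,"az": 0},
  {"fingers": 0,"tx": 0,"ty": 0,"tz": 0.0005,"ax": 0,"ay": 0,"az": 0},
  {"fingers": 0,"tx": 0,"ty": 0,"tz": 0.0005,"ax": 0,"ay": 0,"az": 0},
  {"fingers": 0,"tx": 0,"ty": 0,"tz": 0,"ax": 0,"ay": 0,"az": 0},
  {"fingers": 0,"tx": 0,"ty": 0,"tz": 0,"ax": 0,"ay": 0,"az": 0},
])

```text
time_s: 13.95
position: [0.5396, -0.1284, 0.0097]
orientation: [[0.296, 0.955, -0.0], [0.955, -0.296, 0.0], [-0.0, -0.0, -1.0]]
ft_force: [-4.6, 1.1, 6.5]
width: 0.176
```

```bash
python3 - <<'E'
from h import *
go((.5387,-.1288,.0120),72.8)
cs={n:camera(n) for n in("side",)}
print(read_state()["ft_force"])
im=cs["side"]["image"];cv2.imwrite("pics/sidez8.png",cv2.resize(im[145:235,285:375],None,fx=6,fy=6,interpolation=cv2.INTER_CUBIC))
E
```

```text
t 13.95 pos [ 0.5396 -0.1284  0.0097] heading 72.77 toolz [-0.0004  0.0001 -1.    ] w 0.176 F [-4.5775  1.0544  6.4947] T [0.1686 0.6087 0.0215]
az -0.0005577735154199541
  d(tool) [-0.0007 -0.0007 -0.0023]
[-4.8406  0.2466  6.0617]
```

View pics/sidez8.png

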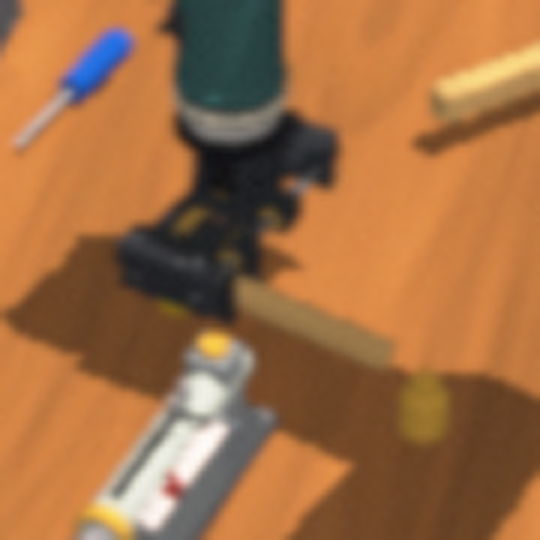

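>>> arm_command([
  {"fingers": 0,"tx": 0,"ty": 0,"tz": -0.0007,"ax": 0,"ay": 0,"az": 0},
  {"fingers": 0.1,"tx": 0,"ty": 0,"tz": 0,"ax": 0,"ay": 0,"az": 0},
  {"fingers": 0.5,"tx": 0,"ty": 0,"tz": 0,"ax": 0,"ay": 0,"az": 0},
  {"fingers": 0.5,"tx": 0,"ty": 0,"tz": 0,"ax": 0,"ay": 0,"az": 0},
  {"fingers": 0.5,"tx": 0,"ty": 0,"tz": 0,"ax": 0,"ay": 0,"az": 0},
])

```text
time_s: 14.5
position: [0.5401, -0.1286, 0.0095]
orientation: [[0.296, 0.955, 0.001], [0.955, -0.296, -0.0], [-0.0, 0.001, -1.0]]
ft_force: [0.8, -0.2, -0.9]
width: 0.43
```

>>> arm_command([
  {"fingers": 0.5,"tx": 0,"ty": 0,"tz": 0,"ax": 0,"ay": 0,"az": 0},
  {"fingers": 0.5,"tx": 0,"ty": 0,"tz": -0.01,"ax": 0,"ay": 0,"az": 0},
  {"fingers": 0.5,"tx": 0,"ty": 0,"tz": -0.03,"ax": 0,"ay": 0,"az": 0},
  {"fingers": 0.5,"tx": 0,"ty": 0,"tz": -0.05,"ax": 0,"ay": 0,"az": 0},
  {"fingers": 0.5,"tx": 0,"ty": 0,"tz": -0.05,"ax": 0,"ay": 0,"az": 0},
])

```text
time_s: 15.0
position: [0.5388, -0.1282, 0.1506]
orientation: [[0.296, 0.955, -0.002], [0.955, -0.296, 0.001], [-0.0, -0.002, -1.0]]
ft_force: [0.6, 1.0, -0.1]
width: 0.501
```

```bash
python3 - <<'E'
from h import *
g=np.array([np.cos(np.radians(79)),np.sin(np.radians(79))])
pin=np.array([.5212,-.0077]); knob=np.array([.5613,.2000]); print(knob-g*.026, pin+g*.1845)
p=knob-g*.024
print(p)
go((*p,.15),-11)
cs={n:camera(n) for n in("side",)}
im=cs["side"]["image"];cv2.imwrite("pics/sidez9.png",cv2.resize(im[125:235,285:375],None,fx=5.4,fy=5.4,interpolation=cv2.INTER_CUBIC))
E
```

```text
[0.5563 0.1745] [0.5564 0.1734]
[0.5567 0.1764]
 t 15.0 pos [ 0.5388 -0.1282  0.1506] heading 72.76 toolz [-0.0019  0.0005 -1.    ] w 0.501 F [ 0.5866  1.0306 -0.0876] T [-0.0123  0.0068 -0.0409]
az 1.4619626741540497
  d(tool) [-0.0405 -0.3025  0.0006]
```

View pics/sidez9.png

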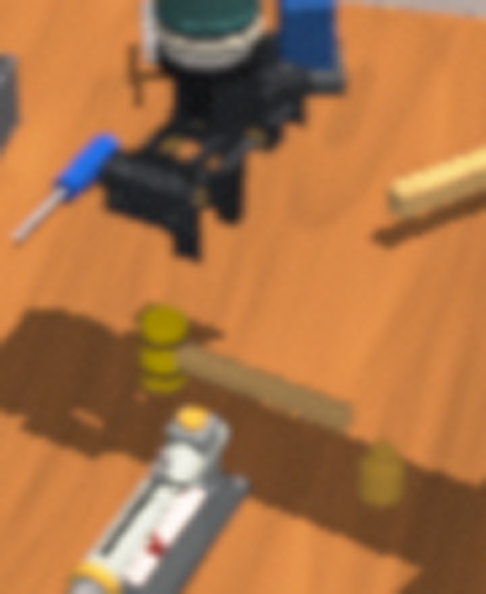

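>>> arm_command([
  {"fingers": 0.7,"tx": 0,"ty": 0,"tz": 0,"ax": 0,"ay": 0,"az": 0.146},
  {"fingers": 0.7,"tx": 0,"ty": 0,"tz": 0,"ax": 0,"ay": 0,"az": 0.146},
  {"fingers": 0.7,"tx": 0,"ty": 0,"tz": 0,"ax": 0,"ay": 0,"az": 0.146},
  {"fingers": 0.7,"tx": 0,"ty": 0,"tz": 0,"ax": 0,"ay": 0,"az": 0.146},
  {"fingers": 0.7,"tx": 0,"ty": 0,"tz": 0,"ax": 0,"ay": 0,"az": 0.146},
])

```text
time_s: 15.55
position: [0.5398, -0.1285, 0.1501]
orientation: [[0.861, 0.509, 0.001], [0.509, -0.861, -0.0], [0.001, 0.001, -1.0]]
ft_force: [-1.5, -0.4, -0.3]
width: 0.703
```

>>> arm_command([
  {"fingers": 0.7,"tx": 0,"ty": 0,"tz": 0,"ax": 0,"ay": 0,"az": 0.146},
  {"fingers": 0.7,"tx": 0,"ty": 0,"tz": 0,"ax": 0,"ay": 0,"az": 0.146},
  {"fingers": 0.7,"tx": 0,"ty": 0,"tz": 0,"ax": 0,"ay": 0,"az": 0.146},
  {"fingers": 0.7,"tx": 0,"ty": 0,"tz": 0,"ax": 0,"ay": 0,"az": 0.146},
  {"fingers": 0.7,"tx": 0,"ty": 0,"tz": 0,"ax": 0,"ay": 0,"az": 0.148},
])

```text
time_s: 16.05
position: [0.5399, -0.1285, 0.15]
orientation: [[0.98, -0.197, 0.001], [-0.197, -0.98, -0.0], [0.001, 0.0, -1.0]]
ft_force: [-0.6, 0.5, 0.3]
width: 0.701
```

>>> arm_command([
  {"fingers": 0.7,"tx": -0.006,"ty": -0.04,"tz": 0,"ax": 0,"ay": 0,"az": 0},
  {"fingers": 0.7,"tx": -0.007,"ty": -0.045,"tz": 0,"ax": 0,"ay": 0,"az": 0},
  {"fingers": 0.7,"tx": -0.007,"ty": -0.045,"tz": 0,"ax": 0,"ay": 0,"az": 0},
  {"fingers": 0.7,"tx": -0.007,"ty": -0.045,"tz": 0,"ax": 0,"ay": 0,"az": 0},
  {"fingers": 0.7,"tx": -0.007,"ty": -0.045,"tz": 0,"ax": 0,"ay": 0,"az": 0},
])

```text
time_s: 16.55
position: [0.5484, 0.0957, 0.1502]
orientation: [[0.982, -0.191, 0.001], [-0.191, -0.982, 0.0], [0.001, -0.0, -1.0]]
ft_force: [0.3, -0.1, -0.5]
width: 0.703
```

```bash
python3 - <<'E'
from h import *
go((.5567,.1764,.15),-11)
cs={n:camera(n) for n in("side","top")}
im=cs["side"]["image"];cv2.imwrite("pics/sidez10.png",cv2.resize(im[145:275,270:370],None,fx=4.5,fy=4.5,interpolation=cv2.INTER_CUBIC))
im=cs["top"]["image"];cv2.imwrite("pics/topz10.png",cv2.resize(im[160:240,240:430],None,fx=4.2,fy=4.2,interpolation=cv2.INTER_CUBIC))
E
```

```text
t 16.55 pos [0.5484 0.0957 0.1502] heading -11.02 toolz [ 0.0014  0.0001 -1.    ] w 0.703 F [ 0.3409 -0.0534 -0.5156] T [-0.0882  0.0561 -0.0139]
az -0.0003545637322721038
  d(tool) [-0.0072 -0.0808  0.0002]
```

View pics/sidez10.png

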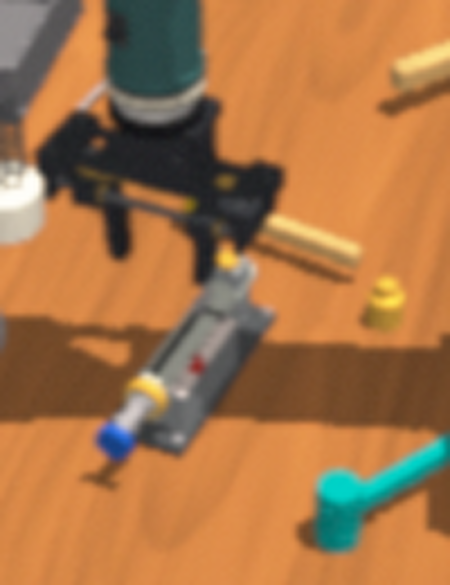

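View pics/topz10.png

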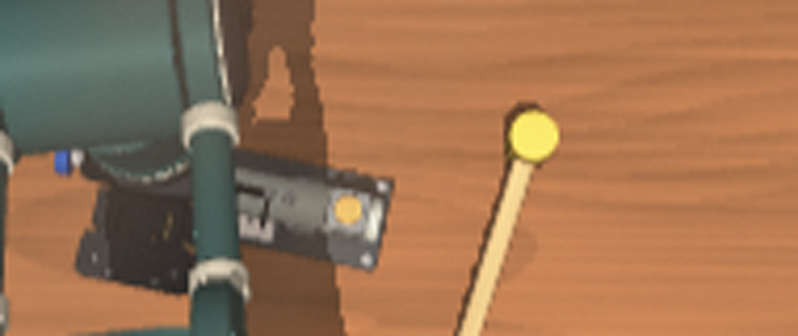

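>>> arm_command([
  {"fingers": 0.7,"tx": -0.003,"ty": -0.04,"tz": 0,"ax": 0,"ay": 0,"az": 0},
  {"fingers": 0.7,"tx": -0.0035,"ty": -0.035,"tz": 0,"ax": 0,"ay": 0,"az": 0},
  {"fingers": 0.7,"tx": 0,"ty": 0,"tz": 0,"ax": 0,"ay": 0,"az": 0},
  {"fingers": 0.7,"tx": 0,"ty": 0,"tz": 0.03,"ax": 0,"ay": 0,"az": 0},
  {"fingers": 0.7,"tx": 0,"ty": 0,"tz": 0,"ax": 0,"ay": 0,"az": 0},
])

```text
time_s: 17.15
position: [0.5534, 0.1671, 0.1162]
orientation: [[0.982, -0.191, -0.006], [-0.191, -0.982, -0.002], [-0.006, 0.004, -1.0]]
ft_force: [-0.2, -0.7, -0.4]
width: 0.7
```

```bash
python3 - <<'E'
from h import *
go((.5567,.1764,.0313),-11)
cs={n:camera(n) for n in("side",)}
im=cs["side"]["image"];cv2.imwrite("pics/sidez11.png",cv2.resize(im[145:275,270:370],None,fx=4.5,fy=4.5,interpolation=cv2.INTER_CUBIC))
E
```

```text
t 17.15 pos [0.5534 0.1671 0.1162] heading -10.99 toolz [-0.0064 -0.0024 -1.    ] w 0.7 F [-0.1714 -0.706  -0.4093] T [-0.0773  0.1466  0.0557]
az 0.00011762569707950764
  d(tool) [ 0.0015 -0.0097  0.0849]
```

View pics/sidez11.png

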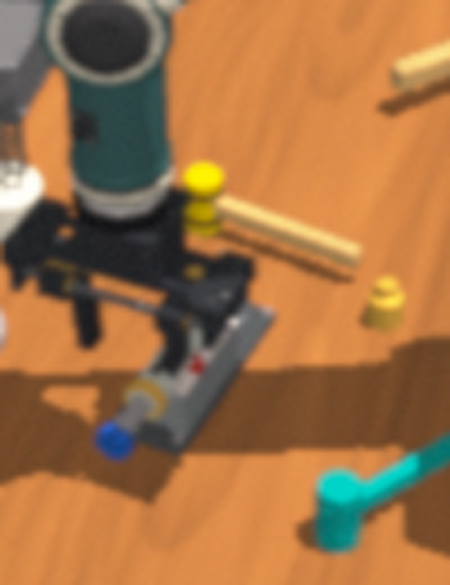

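>>> arm_command([
  {"fingers": 0.7,"tx": 0,"ty": -0.006,"tz": 0,"ax": 0,"ay": 0,"az": 0},
  {"fingers": 0.7,"tx": 0,"ty": 0,"tz": 0,"ax": 0,"ay": 0,"az": 0},
  {"fingers": 0.7,"tx": 0,"ty": 0,"tz": 0,"ax": 0,"ay": 0,"az": 0},
  {"fingers": 0.7,"tx": 0,"ty": 0,"tz": 0,"ax": 0,"ay": 0,"az": 0},
  {"fingers": 0.7,"tx": 0,"ty": 0,"tz": 0,"ax": 0,"ay": 0,"az": 0},
])

```text
time_s: 17.7
position: [0.5576, 0.1747, 0.1199]
orientation: [[0.982, -0.191, 0.001], [-0.191, -0.982, 0.0], [0.001, -0.0, -1.0]]
ft_force: [0.1, 0.7, 0.2]
width: 0.703
```

```bash
python3 - <<'E'
from h import *
go((.5567,.1764,.0313),-11)
c=camera("side")
im=c["image"];cv2.imwrite("pics/sidez12.png",cv2.resize(im[185:275,270:360],None,fx=6,fy=6,interpolation=cv2.INTER_CUBIC))
E
```

```text
t 17.7 pos [0.5576 0.1747 0.1199] heading -11.01 toolz [ 0.0008  0.0002 -1.    ] w 0.703 F [0.1072 0.7391 0.1521] T [-0.0807  0.127   0.0355]
az -0.00013652876530808025
  d(tool) [-0.0012 -0.0015  0.0886]
```

View pics/sidez12.png

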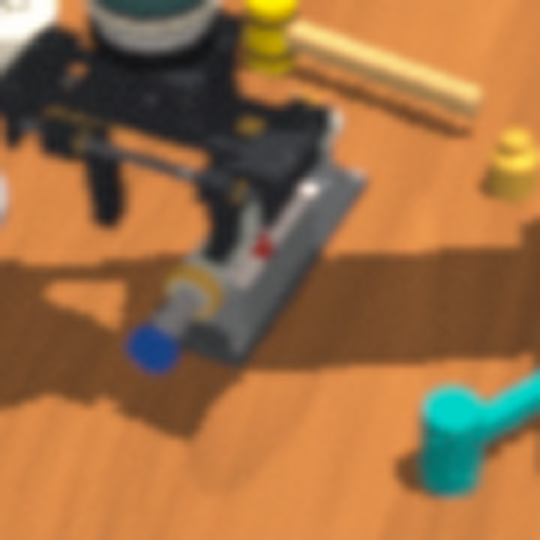

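>>> arm_command([
  {"fingers": 0.7,"tx": -0.001,"ty": -0.0015,"tz": 0.02,"ax": 0,"ay": 0,"az": 0},
  {"fingers": 0.7,"tx": 0,"ty": 0,"tz": 0.025,"ax": 0,"ay": 0,"az": 0},
  {"fingers": 0.7,"tx": 0,"ty": 0,"tz": 0.025,"ax": 0,"ay": 0,"az": 0},
  {"fingers": 0.7,"tx": 0,"ty": 0,"tz": 0.013,"ax": 0,"ay": 0,"az": 0},
  {"fingers": 0.7,"tx": 0,"ty": 0,"tz": 0.0055,"ax": 0,"ay": 0,"az": 0},
])

```text
time_s: 18.25
position: [0.5555, 0.1761, 0.0293]
orientation: [[0.982, -0.191, -0.003], [-0.191, -0.982, -0.001], [-0.003, 0.001, -1.0]]
ft_force: [0.2, -0.2, -0.4]
width: 0.706
```

>>> arm_command([
  {"fingers": 0.4,"tx": 0,"ty": 0,"tz": 0,"ax": 0,"ay": 0,"az": 0},
  {"fingers": 0.4,"tx": 0,"ty": 0,"tz": 0,"ax": 0,"ay": 0,"az": 0},
  {"fingers": 0.4,"tx": 0,"ty": 0,"tz": 0,"ax": 0,"ay": 0,"az": 0},
  {"fingers": 0.4,"tx": 0,"ty": 0,"tz": 0,"ax": 0,"ay": 0,"az": 0},
  {"fingers": 0.4,"tx": 0,"ty": 0,"tz": 0,"ax": 0,"ay": 0,"az": 0},
])

```text
time_s: 18.75
position: [0.5572, 0.1766, 0.0317]
orientation: [[0.982, -0.191, 0.001], [-0.191, -0.982, 0.0], [0.001, -0.001, -1.0]]
ft_force: [0.2, 0.3, -0.6]
width: 0.401
```

```bash
python3 - <<'E'
from h import *
go((.5567,.1764,.0313),-11)
c=camera("side")
im=c["image"];cv2.imwrite("pics/sidez13.png",cv2.resize(im[185:275,270:360],None,fx=6,fy=6,interpolation=cv2.INTER_CUBIC))
c=camera("top")
im=c["image"];cv2.imwrite("pics/topz13.png",cv2.resize(im[160:240,230:360],None,fx=6,fy=6,interpolation=cv2.INTER_CUBIC))
E
```

```text
t 18.75 pos [0.5572 0.1766 0.0317] heading -11.0 toolz [ 0.0013  0.0004 -1.    ] w 0.401 F [ 0.2261  0.3306 -0.6156] T [-0.0665  0.0448 -0.0051]
az -4.490312082695297e-05
  d(tool) [-0.0005  0.0003  0.0004]
```

View pics/sidez13.png

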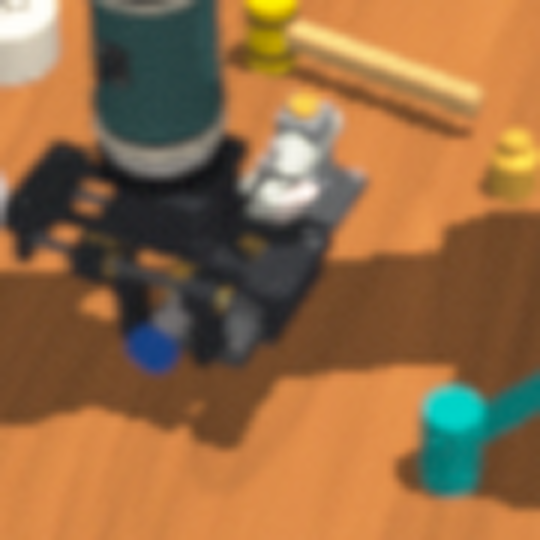

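View pics/topz13.png

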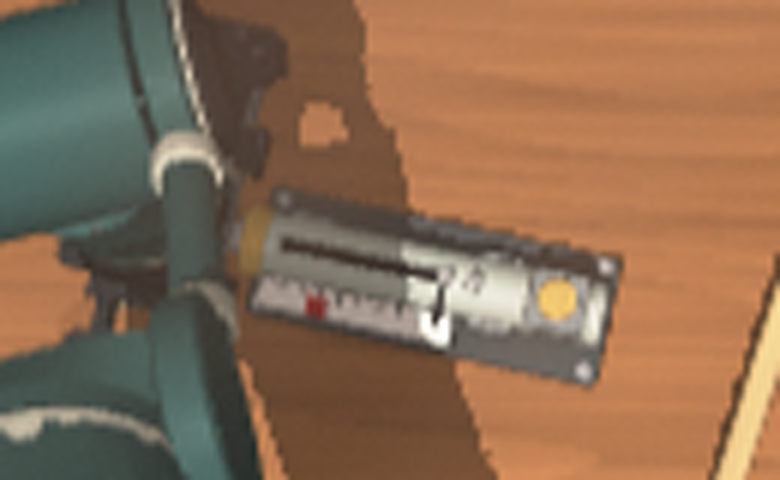

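Top crop: pointer at about (437,300), red mark at (317,306), pin down at (556,299). The fingers straddle the neck. Closing.

>>> arm_command([
  {"fingers": 0,"tx": 0,"ty": 0,"tz": 0,"ax": 0,"ay": 0,"az": 0},
  {"fingers": 0,"tx": 0,"ty": 0,"tz": 0,"ax": 0,"ay": 0,"az": 0},
  {"fingers": 0,"tx": 0,"ty": 0,"tz": 0,"ax": 0,"ay": 0,"az": 0},
  {"fingers": 0,"tx": 0,"ty": 0,"tz": 0,"ax": 0,"ay": 0,"az": 0},
  {"fingers": 0,"tx": 0,"ty": 0,"tz": 0,"ax": 0,"ay": 0,"az": 0},
])

```text
time_s: 19.35
position: [0.5575, 0.1763, 0.031]
orientation: [[0.982, -0.191, 0.001], [-0.191, -0.982, -0.0], [0.001, -0.0, -1.0]]
ft_force: [3.7, -0.7, -2.4]
width: 0.152
```

```bash
cat >> h.py <<'E'
g=np.array([np.cos(np.radians(79)),np.sin(np.radians(79)),0])
def red(c):
    im=c["image"].astype(float);b,gr,r=im[...,0],im[...,1],im[...,2]
    w=np.clip(r-1.6*np.maximum(b,gr)-10,0,None)
    return w
E
python3 - <<'E'
from h import *
s=read_state();print(s["width"],s["position"],s["ft_force"])
c=camera("top");im=c["image"]
# crop coordinates -> px
T=lambda u,v:((u+.5)/6-.5+230,(v+.5)/6-.5+160)
pin=onz(c,T(556,299),.081)
for n,p in [("ptr",(434,318)),("ptr2",(440,275)),("mark",(317,306))]:
    X=onz(c,T(*p),.068);print(n,X,(X-pin)@g)
E
```

```text
0.15234695806240672 [0.5575 0.1763 0.031 ] [ 3.7345 -0.7137 -2.3558]
ptr [0.5124 0.0543 0.068 ] 0.05835068539467382
ptr2 [0.5341 0.0517 0.068 ] 0.059986855014424106
mark [0.5177 0.1131 0.068 ] 0.1170832512249572
```

>>> arm_command([
  {"fingers": 0,"tx": 0,"ty": 0,"tz": 0,"ax": 0,"ay": 0,"az": 0},
  {"fingers": 0,"tx": 0,"ty": -0.002,"tz": 0,"ax": 0,"ay": 0,"az": 0},
  {"fingers": 0,"tx": 0,"ty": -0.005,"tz": 0,"ax": 0,"ay": 0,"az": 0},
  {"fingers": 0,"tx": 0,"ty": -0.007,"tz": 0,"ax": 0,"ay": 0,"az": 0},
  {"fingers": 0,"tx": 0,"ty": -0.007,"tz": 0,"ax": 0,"ay": 0,"az": 0},
])

```text
time_s: 19.9
position: [0.5612, 0.1956, 0.0309]
orientation: [[0.982, -0.19, 0.001], [-0.19, -0.982, -0.002], [0.001, 0.002, -1.0]]
ft_force: [4.7, -6.9, -1.7]
width: 0.157
```

```bash
python3 - <<'E'
from h import *
go((.5567,.1764,.0313),-11)
c=camera("top");im=c["image"];cv2.imwrite("pics/topz14.png",cv2.resize(im[160:240,230:360],None,fx=6,fy=6,interpolation=cv2.INTER_CUBIC))
E
```

```text
t 19.9 pos [0.5612 0.1956 0.0309] heading -10.98 toolz [ 0.0006 -0.0024 -1.    ] w 0.157 F [ 4.7095 -6.9075 -1.7074] T [-1.1302 -0.6123 -0.059 ]
az 0.000434463628573545
  d(tool) [-0.0008  0.0197 -0.0004]
```

View pics/topz14.png

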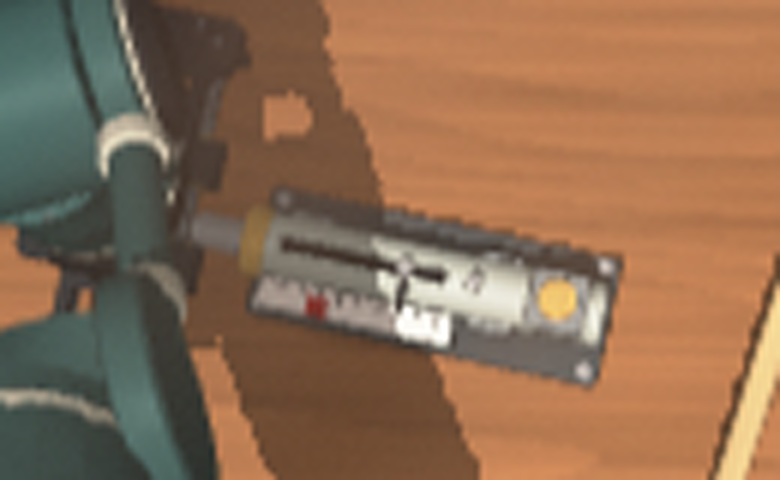

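>>> arm_command([
  {"fingers": 0,"tx": 0,"ty": -0.007,"tz": 0,"ax": 0,"ay": 0,"az": 0},
  {"fingers": 0,"tx": 0,"ty": -0.007,"tz": 0,"ax": 0,"ay": 0,"az": 0},
  {"fingers": 0,"tx": 0,"ty": -0.007,"tz": 0,"ax": 0,"ay": 0,"az": 0},
  {"fingers": 0,"tx": 0,"ty": -0.007,"tz": 0,"ax": 0,"ay": 0,"az": 0},
  {"fingers": 0,"tx": 0,"ty": -0.004,"tz": 0,"ax": 0,"ay": 0,"az": 0},
])

```text
time_s: 20.45
position: [0.5673, 0.2262, 0.0309]
orientation: [[0.982, -0.19, 0.0], [-0.19, -0.982, -0.004], [0.001, 0.004, -1.0]]
ft_force: [4.1, -10.9, -0.2]
width: 0.148
```

>>> arm_command([
  {"fingers": 0,"tx": 0,"ty": 0,"tz": 0,"ax": 0,"ay": 0,"az": 0},
  {"fingers": 0,"tx": 0,"ty": 0,"tz": 0,"ax": 0,"ay": 0,"az": 0},
  {"fingers": 0,"tx": 0,"ty": 0,"tz": 0,"ax": 0,"ay": 0,"az": 0},
  {"fingers": 0,"tx": 0,"ty": 0,"tz": 0,"ax": 0,"ay": 0,"az": 0},
  {"fingers": 0,"tx": 0,"ty": 0,"tz": 0,"ax": 0,"ay": 0,"az": 0},
])

```text
time_s: 20.95
position: [0.5673, 0.2259, 0.0309]
orientation: [[0.982, -0.19, 0.0], [-0.19, -0.982, -0.004], [0.001, 0.004, -1.0]]
ft_force: [5.0, -9.9, -0.1]
width: 0.153
```

```bash
python3 - <<'E'
from h import *
go((.5567,.1764,.0313),-11)
c=camera("top");im=c["image"];cv2.imwrite("pics/topz15.png",cv2.resize(im[190:230,260:320],None,fx=13,fy=13,interpolation=cv2.INTER_CUBIC))
c=camera("side");im=c["image"];cv2.imwrite("pics/sidez15.png",cv2.resize(im[180:270,270:360],None,fx=6,fy=6,interpolation=cv2.INTER_CUBIC))
E
```

```text
t 20.95 pos [0.5673 0.2259 0.0309] heading -10.96 toolz [ 0.0002 -0.0037 -1.    ] w 0.153 F [ 5.0137 -9.8651 -0.0921] T [-1.4613 -0.6248 -0.0304]
az 0.0006491527835102605
  d(tool) [-0.0009  0.0506 -0.0004]
```

View pics/topz15.png

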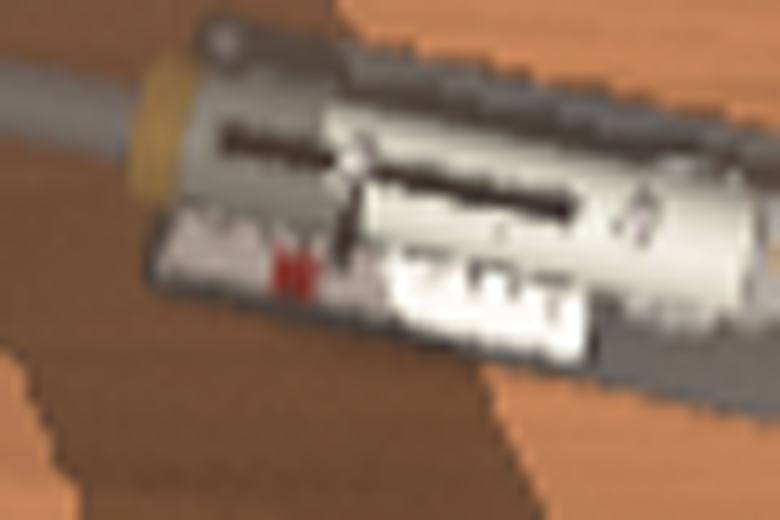

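View pics/sidez15.png

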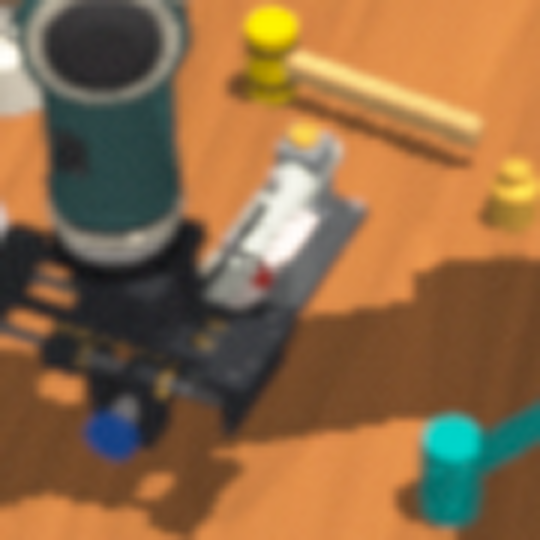

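>>> arm_command([
  {"fingers": 0,"tx": 0,"ty": -0.003,"tz": 0,"ax": 0,"ay": 0,"az": 0},
  {"fingers": 0,"tx": 0,"ty": -0.003,"tz": 0,"ax": 0,"ay": 0,"az": 0},
  {"fingers": 0,"tx": 0,"ty": 0,"tz": 0,"ax": 0,"ay": 0,"az": 0},
  {"fingers": 0,"tx": 0,"ty": 0,"tz": 0,"ax": 0,"ay": 0,"az": 0},
  {"fingers": 0,"tx": 0,"ty": 0,"tz": 0,"ax": 0,"ay": 0,"az": 0},
])

```text
time_s: 21.55
position: [0.5684, 0.2316, 0.0309]
orientation: [[0.982, -0.19, 0.0], [-0.19, -0.982, -0.004], [0.001, 0.004, -1.0]]
ft_force: [4.8, -10.3, -0.7]
width: 0.155
```

```bash
python3 - <<'E'
from h import *
go((.5567,.1764,.0313),-11)
ims=[]
for i in range(4):
    c=camera("top"); ims.append(c["image"].astype(float))
im=np.mean(ims,0)
np.save("im16.npy",im)
cv2.imwrite("pics/topz16.png",cv2.resize(im[200:220,270:300].astype(np.uint8),None,fx=26,fy=26,interpolation=cv2.INTER_NEAREST))
b,gr,r=im[...,0],im[...,1],im[...,2]
w=np.clip(r-1.5*np.maximum(b,gr),0,None)[202:220,272:300]
yy,xx=np.mgrid[202:220,272:300]
m=w>10; print(np.c_[xx[m],yy[m],w[m]])
print("red centroid",(xx*w*m).sum()/(w*m).sum(),(yy*w*m).sum()/(w*m).sum())
print(im[200:216,278:294].mean(2).astype(int))
for q in("pointer","mark"):
    for rr in pinpoint(q,c)[:2]: print(q,rr["score"],rr["pixel"])
E
```

```text
t 21.55 pos [0.5684 0.2316 0.0309] heading -10.96 toolz [ 0.0002 -0.004  -1.    ] w 0.155 F [  4.7779 -10.3124  -0.7258] T [-1.6091 -0.6251 -0.0647]
az 0.0007402017227730891
  d(tool) [-0.001   0.0564 -0.0004]
[[281.    210.     40.   ]
 [282.    210.     47.75 ]
 [283.    210.     32.5  ]
 [281.    211.     51.   ]
 [282.    211.     45.625]
 [283.    211.     45.25 ]
 [281.    212.     13.875]
 [282.    212.     19.625]
 [283.    212.     37.5  ]]
red centroid 282.0311444652908 210.85215759849905
[[ 63  79  79  90  95  95 172 167 128 149 192 187 184 176 169 161]
 [ 66  57  57  57  62  62 152 180 153  98 161 181 203 199 196 192]
 [113 110  95  95  66  66 132 214 135  71  96 116 138 141 139 150]
 [125 126 120 121 111 113 204 151 103  74  59  61  61  66  66  81]
 [121 121 122 123 124 127 167  76 195 197 198 157 162  85  71  59]
 [115 117 118 120 121 121  92  74 217 220 222 212 216 199 200 201]
 [112 105 109 113 114 115  71  94 204 209 210 214 217 220 222 226]
 [142 138 109 130 109 102  56  89 168 186 191 199 204 209 211 214]
 [155 155 121 136 138  81  51 117 110 135 130 155 183 183 189 198]
 [154 156 146 110 114  81  63 148  94 228 225 154 207 139 146 141]
 [155 156 156  83  77  77  80 155  99 209 246 204 241 230 231 189]
 [132 142 141  77  73  73 120 156 140 157 209 241 247 247 233 219]
 [ 90 101 100  77  68  75 118 156 157 157 158 247 247 247 241 242]
 [ 66  69  68  70  66  75  87 112 120 120 143 208 248 248 248 248]
 [ 75  75  72  68  64  65  65  66  77  76  99 109 182 203 221 238]
 [ 83  81  81  76  73  72  72  66  68  61  65  63  61  96 124 159]]
```

View pics/topz16.png

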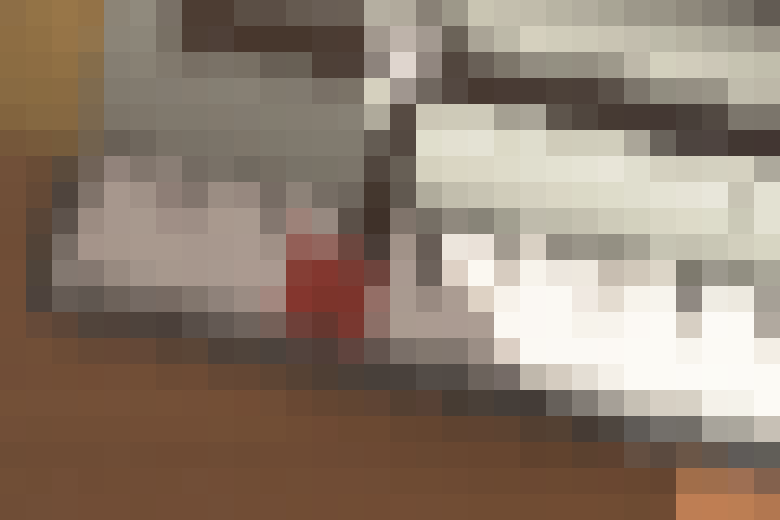

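```bash
cat > rect.py <<'E'
from h import *
n=np.array([-g[1],g[0],0])
O=np.array([.5212,-.0077,0])+.078*g
def rect(c,im,z,x0=-60,x1=95,y0=-20,y1=50,s=5):
    xs=np.arange(x0,x1,1/s)/1000;ys=np.arange(y0,y1,1/s)/1000
    f,cx,cy=K(c);E=np.linalg.inv(np.array(c["extrinsics"]))
    P=O[None,None]+xs[None,:,None]*g+ys[:,None,None]*n+np.array([0,0,z])
    q=P@E[:3,:3].T+E[:3,3]
    return cv2.remap(im.astype(np.float32),(f*q[...,0]/q[...,2]+cx).astype(np.float32),(f*q[...,1]/q[...,2]+cy).astype(np.float32),cv2.INTER_LINEAR)
E
python3 - <<'E'
from rect import *
c=camera("top")
a=rect(c,cv2.imread("pics/top0.png"),.07);b=rect(c,np.load("im16.npy"),.07)
out=np.vstack([a,b]).clip(0,255).astype(np.uint8)
for k in range(-60,95,10):
    cv2.line(out,((k+60)*5,0),((k+60)*5,12 if k%50 else 30),(0,255,0),1)
cv2.imwrite("pics/rect.png",out)
def prof(A,y0,y1):
    return A[int((y0+20)*5):int((y1+20)*5)].mean(0)
for nm,A in(("home",a),("now",b)):
    p=A.max(2)if 0 else A.mean(2)
    r=A[...,2]-A[...,:2].max(2)*1.5
    print(nm)
    for y in(12,15,18,21,24,27,30):
        q=p[int((y+20)*5)]; i=np.argsort(q[200:] if nm=="x" else q)[:1]
    w=np.clip(r,0,None);w[w<8]=0
    w[:, :int(60*5)]=0; w[:int((20+8)*5)]=0
    print("red",(w.sum(0)*np.arange(w.shape[1])).sum()/w.sum()/5-60,(w.sum(1)*np.arange(w.shape[0])).sum()/w.sum()/5-20)
    for y in range(6,30,2):
        q=p[int((y+20)*5)]
        lo,hi=((-30,10) if nm=="home" else (30,60))
        seg=q[(lo+60)*5:(hi+60)*5]; print(y,"dark at",lo+seg.argmin()/5,seg.min())
E
```

```text
home
red 40.33019492946546 27.64728158740907
6 dark at -19.2 83.25
8 dark at -19.6 72.28125
10 dark at -20.0 69.947914
12 dark at -20.4 74.91016
14 dark at -20.8 76.57552
16 dark at -20.2 81.177086
18 dark at -18.8 66.79557
20 dark at -19.2 61.008137
22 dark at -19.6 69.864586
24 dark at -30.0 103.99479
26 dark at -30.0 92.032555
28 dark at -30.0 84.104164
now
red 40.423735191569364 27.363613397412784
6 dark at 36.4 79.10254
8 dark at 35.8 75.072914
10 dark at 36.4 83.03711
12 dark at 38.0 71.89844
14 dark at 37.6 61.979168
16 dark at 37.2 56.155273
18 dark at 36.8 52.604004
20 dark at 36.2 59.484375
22 dark at 35.8 69.395836
24 dark at 37.8 78.055336
26 dark at 38.0 75.583336
28 dark at 39.8 73.17448
```

View pics/rect.png

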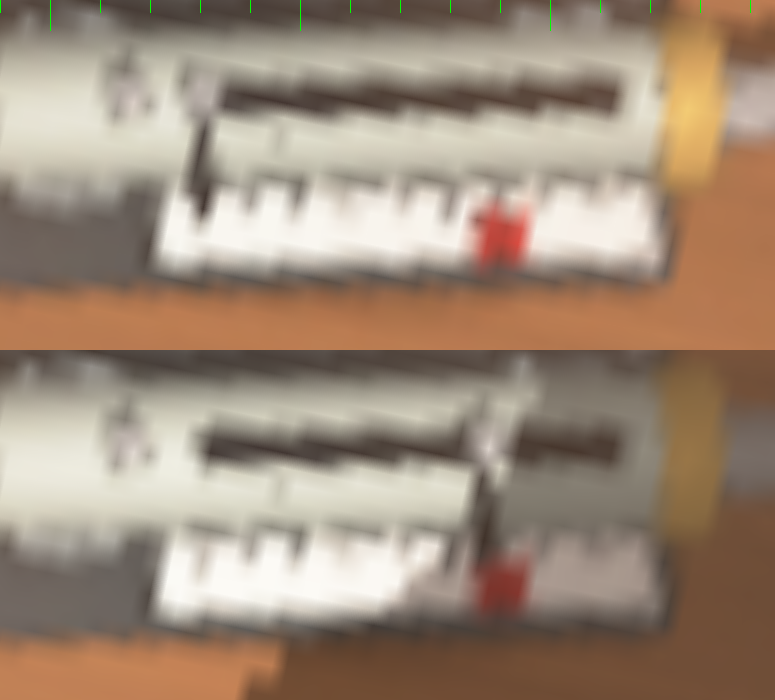

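>>> arm_command([
  {"fingers": 0,"tx": 0,"ty": -0.002,"tz": 0,"ax": 0,"ay": 0,"az": 0},
  {"fingers": 0,"tx": 0,"ty": -0.0019,"tz": 0,"ax": 0,"ay": 0,"az": 0},
  {"fingers": 0,"tx": 0,"ty": 0,"tz": 0,"ax": 0,"ay": 0,"az": 0},
  {"fingers": 0,"tx": 0,"ty": 0,"tz": 0,"ax": 0,"ay": 0,"az": 0},
  {"fingers": 0,"tx": 0,"ty": 0,"tz": 0,"ax": 0,"ay": 0,"az": 0},
])

```text
time_s: 22.4
position: [0.5692, 0.2353, 0.0309]
orientation: [[0.982, -0.19, 0.0], [-0.19, -0.982, -0.004], [0.001, 0.004, -1.0]]
ft_force: [4.3, -11.5, -0.2]
width: 0.149
```

```bash
python3 - <<'E'
from rect import *
go((.5567,.1764,.0313),-11)
ims=[]
for i in range(4):
    c=camera("top"); ims.append(c["image"].astype(float))
im=np.mean(ims,0);cv2.imwrite("pics/top17full.png",im.astype(np.uint8))
b=rect(c,im,.07)
cs=camera("side");sb=rect(cs,cs["image"],.07); sa=rect(cs,cv2.imread("pics/side0.png"),.07)
p=b.mean(2)
for y in range(8,24,2):
    seg=p[int((y+20)*5)][(30+60)*5:(60+60)*5]; print(y,30+seg.argmin()/5)
r=b[...,2]-b[...,:2].max(2)*1.5;w=np.clip(r,0,None);w[w<8]=0;w[:, :300]=0; w[:140]=0
print("red",(w.sum(0)*np.arange(w.shape[1])).sum()/w.sum()/5-60)
cv2.imwrite("pics/rect17.png",cv2.resize(np.vstack([b,sb])[:, 250:].clip(0,255).astype(np.uint8),None,fx=.85,fy=.85))
s=cs["image"];cv2.imwrite("pics/side17.png",cv2.resize(s[180:270,260:370],None,fx=6,fy=6,interpolation=cv2.INTER_CUBIC))
for nm,cc in(("top",c),("side",cs)):
  for q in("pointer","mark"):
    for rr in pinpoint(q,cc)[:2]: X=onz(cc,rr["pixel"],.07);print(nm,q,rr["score"],rr["pixel"],(X-O)@g*1000,(X-O)@n*1000)
E
```

```text
t 22.4 pos [0.5692 0.2353 0.0309] heading -10.96 toolz [ 0.     -0.0042 -1.    ] w 0.149 F [  4.2971 -11.4916  -0.241 ] T [-1.5915 -0.5787 -0.0452]
az 0.0007573117686407282
  d(tool) [-0.001   0.0602 -0.0004]
8 41.6
10 41.4
12 41.0
14 40.6
16 40.2
18 39.8
20 39.4
22 39.2
red 40.497223384225066
top pointer 0.46 [283.3, 207.9] 38.79790984240927 18.158941312229235
side pointer 0.7 [281.5, 308.3] 413.51735715471483 102.84861734854427
```

View pics/rect17.png

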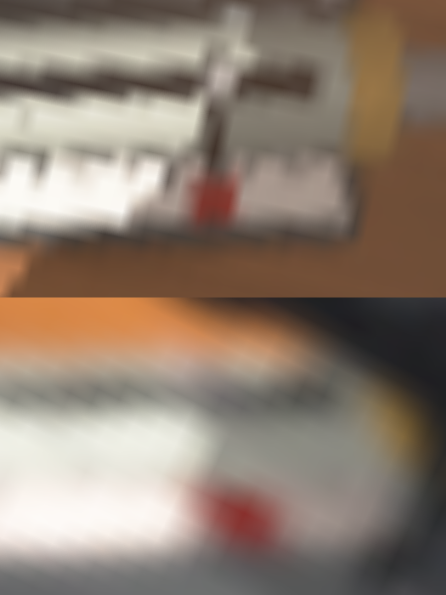

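View pics/side17.png

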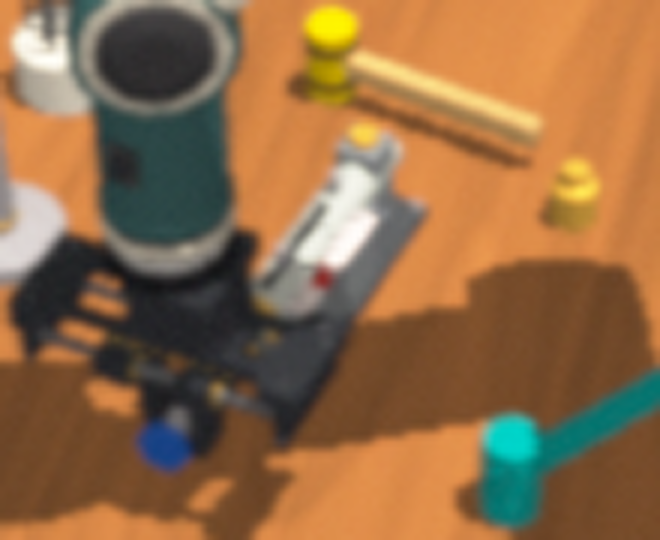

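View pics/top17full.png

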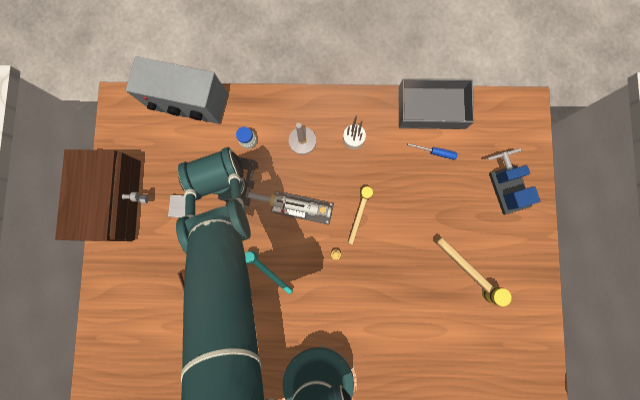

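>>> arm_command([
  {"fingers": 0,"tx": 0,"ty": -0.0004,"tz": 0,"ax": 0,"ay": 0,"az": 0},
  {"fingers": 0,"tx": 0,"ty": 0,"tz": 0,"ax": 0,"ay": 0,"az": 0},
  {"fingers": 0,"tx": 0,"ty": 0,"tz": 0,"ax": 0,"ay": 0,"az": 0},
  {"fingers": 0,"tx": 0,"ty": 0,"tz": 0,"ax": 0,"ay": 0,"az": 0},
  {"fingers": 0,"tx": 0,"ty": 0,"tz": 0,"ax": 0,"ay": 0,"az": 0},
])

```text
time_s: 23.35
position: [0.5692, 0.2355, 0.0309]
orientation: [[0.982, -0.19, -0.0], [-0.19, -0.982, -0.004], [0.001, 0.004, -1.0]]
ft_force: [5.6, -11.5, -0.5]
width: 0.149
```

```bash
python3 - <<'E'
from h import *
go((.5567,.1764,.0313),-11)
print(sign_off())
E
```

```text
t 23.35 pos [0.5692 0.2355 0.0309] heading -10.96 toolz [-0.     -0.0045 -1.    ] w 0.149 F [  5.6093 -11.5264  -0.5435] T [-1.7699 -0.6501 -0.0753]
az 0.0007553496207591884
  d(tool) [-0.001   0.0604 -0.0004]
the job is handed in; nothing more can be done
None
```

I drove the lock pin down onto its boss with the head of the small yellow mallet, then set the mallet upright on the bench about 10 cm from the gauge's pin end. I then gripped the rod's neck, drew it out about 60 mm, and handed the job in at 23.4 s while still holding it against the spring, about 11.5 N.

**Last checks:**
- **Lock pin:** the push reached about 12 N, above the 7 N it needs at the bottom. The camera showed the head down on its boss, and the rod came free.
- **Pointer at the mark:** the top camera put the pointer and the red marker level to within about 1 mm. The distance the rod was drawn (60 mm) agreed with this. After that reading I moved another 0.4 mm, to allow for the marker sitting slightly lower than the pointer, and did not take a new picture.
- **Other things on the bench:** nothing else looked moved in the last top picture, though the arm hid the ring tray and part of the steel block.

**Checks that gave nothing useful:** the side camera could not confirm the pointer because the gripper hid it, and the network found no red marker in either picture. Its pointer reading in the top picture was about 1.5 mm short of mine.

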